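Seat the drill-chuck arbor in the upright bench spindle

ROBOT

A 6-joint arm with a two-finger parallel gripper is mounted at the origin on the work surface. World frame = base frame: x ahead of the robot, y to its left, z up, the work surface at z = 0. Lengths are in mm, angles in degrees, forces in N, time in s.
With the tool pointing down it reaches from about 300 to 850 mm from the base axis. Payload 4.2 kg.
Tool frame: the origin (TCP) lies at the very end of the fingers, on their centre line; the grasp point (between the pads) lies 19 mm behind it (env.grasp_offset is the distance from the TCP to the grasp point, in mm); z points along the fingers, y is the line along which they close (so a half turn about z gives the same grasp; the last joint's range is limited). The gripper opens to 91 mm and grips with 3 to 60 N. Pads are 32 mm wide; open, the fingers measure 118 mm over their backs; the gripper's body (76 mm by 178 mm) begins 60 mm behind the grasp point.
Start: joints at [62.452, 18.312, 89.639, -0, 72.044, -1.146], TCP at [255.688, 515.043, 189.476] pointing down, gripper open.
Joint ranges: [-177.97, 177.97], [-48.28, 115.42], [12.27, 149.76], [-77.06, 257.06], [2.81, 150.46], [-146.56, 146.56]. Speed limits (degrees/s): [147.25, 147.25, 180, 180, 180, 180].

INTERFACE

Orientations are given as [roll, pitch, yaw] about the fixed x, y, z axes, in that order (R = Rz(yaw) Ry(pitch) Rx(roll)).
In Python, from workcell import env gives the robot as it stands. The module is installed in compiled form; this text tells all that it offers.
- The arm moves only by the tool send_rows, never from a script. Its argument "motion" is a list of rows, each an object of numbers: "tx", "ty", "tz": the shift along the tool's x, y, z in units of 500 mm (1.0 is 500 mm); "rx", "ry", "rz": the turn, a rotation vector about the tool's x, y, z in units of 30 degrees (1.0 is 30 degrees); "gripper": the closure, from -1 (fully open) to 1 (shut). In form: [{"tx": .., "ty": .., "tz": .., "rx": .., "ry": .., "rz": .., "gripper": ..}, ...]. A call has 1 to 12 rows; each row shifts and turns the commanded pose from where the row before left it, along the tool's axes as they then stand; what a row does not reach is not made up. A row lasts 1/8 s, in which the tool goes at most 62.5 mm and 10.7 degrees, less where a joint would pass 70% of its speed; a pose out of reach is approached as far as the arm can. A call with a number of a shift or a turn outside -1 to 1 is refused whole. A call with a gripper value outside its range is refused whole. The fingers move at their own pace and stop on an object; "grip_force" is the grip in N (left out, the last holds). Time passes only in rows, so rows that do not move let the fingers close. It gives the time, the measured TCP pose, the force, the opening and the grip force at its end, in the units of the state.
- env.state(): the state, without advancing time (a new reading comes with each control period).
- env.grab_frame(name): name is "scene" or "top" or "wrist"; returns a dict with "frame" (480x640x3 uint8, red, green, blue), "vertical_fov" (degrees; the focal length in pixels is half the picture's height over the tangent of half this angle, whatever the lens; pixels are square), "cx", "cy" (the principal point, pixels), "rvec" (rotation vector, rad) and "tvec" (3), from world to camera coordinates, as OpenCV has them; the wrist camera has in their place "T_tool_cam" (4x4, takes a point from camera to tool coordinates, whose origin is the TCP and whose axes are the flange's). Camera axes: x right, y down, z forward; pixel columns grow to the right and rows downward; lengths in mm; the calibration is good to about 2 mm. A picture is of the moment at which its call begins: read the wrist's pose just before it. There is no depth.
- env.job_done(): hands the job in; it is judged then, once.
The state is a dict: "time_s": time; "qpos": joint angles; "qvel": joint speeds; "effort": joint torques, N m; "ee_pos": TCP position; "ee_rot": TCP orientation; "force": force on the tool from outside, world axes, zero at the start; "torque": the same for the moment, N m; "gripper_width": finger opening in mm; "gripper_force": force on a finger pad.
Only numpy, scipy, OpenCV 4.12 (cv2) and the standard library are available. Lean on these libraries where they do the work, as an engineer would, in place of code of your own. Each camera call takes 0.05 s, during which the arm holds its last target. There are 200 camera calls.

TASK

Swing the red dust cover (it has a black peg to push) well clear of the spindle, then take the drill-chuck arbor (dark chuck with the orange ring) from the wooden block and lower it into the spindle taper with its two drive slots over the two brass dogs. Let go of it while it still stands a few millimetres proud on the stiff plunger, then press it down until the flange is fully home on the nose face. Leave the cover open, the other two arbors in the block and everything else on the bench where it is.

Things in the scene. Friction and masses are not known exactly. Their poses are not given: they have to be found in the camera images.
- chuck_arbor: drill chuck on a tapered arbor, to be seated; 0.28-0.45 kg; stands in the block, flange flat on its top. Origin: axis, underside of flange; z up; x through the two slots. 7:24 shank 40 mm long below the flange, diameter 24 at top, 12.3 at tip. Flange 60 diameter, 14 thick; slots cut through it, opposite, 11 wide, from the rim in to 17.5 mm from the axis, seen from above
- chuck_top (a point): flat 20 mm top of the chuck, on its axis, 66 mm above the arbor's origin; press here. The chuck is dark steel, a 34 mm diameter cylinder from 14 to 54 mm above the origin (grip here), orange ring at 42 to 52 mm, then a cone up to the flat top. Axes as the arbor's
- mandrel_arbor: ring-mandrel arbor, stays in the block: same shank, flange and origin as the chuck arbor, with a slim aluminium mandrel (22 mm diameter) reaching 150 mm above its origin, taller than its neighbours
- felt_arbor: felt-bob arbor, stays in the block: same shank, flange and origin as the chuck arbor, with a white felt bob (32 mm diameter) reaching 74 mm above its origin
- arbor_block: fixed light-wood block 90 x 250 x 55 mm with three 28 mm holes in a row along its y axis at -80, 0 and +80 mm, one arbor in each, in any order. Origin: centre of its underside; x is across the row
- nose_face (a point): centre of the spindle nose's flat face, 90 mm up, z up, x through the two dogs. Nose: dark steel disc 60 mm diameter with open 7:24 bore, mouth 25.6 mm (0.8 mm radial clearance when home). Brass dogs 8 mm wide, narrower at top, 19.5-29 mm from the axis, 12 high. Any angle at start; stiff to turn (0.8 N m). Home: flange underside on this face. Grey housing round it 76 mm high, about 122 x 170
- plunger (a joint): travel (m) of the stiff brass plunger inside the bore: 0 = up, where it carries the arbor's weight with the flange 8 mm above the nose face (slots already 4 mm down over the dogs); 0.008 = down, arbor home. About 10 N in all, the arbor's weight included, slides it down; it stays down, no spring
- cover (a joint): swing angle (rad) of the red dust cover over the nose, about a vertical axis: 0 = shut, right over the nose; grows counter-clockwise seen from above to 1.9 = fully open; starts between 0 and 0.4. It rests where it is left; about 1 N at the peg moves it. Well clear of the nose above 1.3 rad
- cover_pivot (a point): on the cover's swing axis, at the cover's top face, 109.5 mm above the bench, 64 mm from the nose axis. The cover is a red 66 mm disc, 5 mm thick, on an arm; underside 104.5 mm above the bench
- cover_peg (a point): top centre of the black upright peg on the cover (12 mm diameter, 37 mm tall above the cover, top 146.5 mm above the bench), 80 mm from the pivot
- paste_jar: amber jar with a yellow band and black cap, 52 mm diameter, 120 mm tall; bystander. Origin: centre of its underside
- tweezers: dark cross-lock tweezers lying flat, about 145 mm long, 13 mm high; bystander. Origin: centre of its underside
- lighter: small grey lighter with a red end, lying flat, 85 x 24 x 13 mm; bystander. Origin: centre of its underside
- bench_block: square steel bench block 65 x 65 x 22 mm; bystander. Origin: centre of its underside
- burr_cup: blue ceramic cup of burrs, 52 mm diameter, 80 mm tall with the burrs; bystander. Origin: centre of its underside
Not all that is in view belongs to the job. What is shaped like the chuck_arbor but green or turquoise is not meant. What is shaped like the part that bears nose_face but purple is not meant.

How it is judged:
By the outcome, as a careful person would: the job done as asked, in the order asked, and still so for the second after the job is handed in, with the robot touching nothing.
It also fails if it takes over 72 s, if anything falls off the work surface, if the arm or the gripper's body presses on something with over 40 N, if the wrist force passes 120 N, or if a joint passes its speed limit or range.

## Working session

There is one attempt and no reset: what is moved stays moved. The work goes in short steps, Python scripts to look and compute and a tool call to move; the robot and the scene stay as the last step left them, time stands still between calls to the robot, and variables do not carry over. Pictures are saved under pics/ and viewed, at most 10 in all, crops included, and the job is handed in when it is done.

Besides the shell and the picture viewer there is one more tool, called as a command line: name --argument value ..., lists and objects as JSON in quotes. send_rows: Moves the arm, as the interface text tells. Shifts and turns lie within -1 to 1; 1 stands for 500 mm of shift or 30 degrees of turn. Its arguments: {"type":"object","properties":{"motion":{"type":"array"},"grip_force":{"type":"number"}},"required":["motion"]}

```bash
mkdir -p pics
cat > h.py <<'E'
import numpy as np, cv2, pickle
from workcell import env
from scipy.spatial.transform import Rotation as R
def grab(n):
    s=env.state(); g=env.grab_frame(n); g['state']=s
    if n=='wrist':
        T=np.eye(4);T[:3,:3]=R.from_euler('xyz',s['ee_rot'],degrees=True).as_matrix();T[:3,3]=s['ee_pos']
        W=T@np.array(g['T_tool_cam'])
    else:
        W=np.eye(4);Rm=cv2.Rodrigues(np.array(g['rvec'],float))[0];W[:3,:3]=Rm.T;W[:3,3]=-Rm.T@np.array(g['tvec'],float).ravel()
    g['W']=W;g['f']=240/np.tan(np.radians(g['vertical_fov'])/2)
    return g
def save(g,name):
    cv2.imwrite(f'pics/{name}.png',g['frame'][:,:,::-1]); pickle.dump(g,open(f'pics/{name}.pkl','wb'))
def load(name): return pickle.load(open(f'pics/{name}.pkl','rb'))
def ray(g,u,v):
    d=g['W'][:3,:3]@np.array([(u-g['cx'])/g['f'],(v-g['cy'])/g['f'],1]);return g['W'][:3,3],d/np.linalg.norm(d)
def onz(g,u,v,z):
    o,d=ray(g,u,v);return o+d*(z-o[2])/d[2]
def tri(*obs):
    A=np.zeros((3,3));b=np.zeros(3);rs=[ray(*o) for o in obs]
    for o,d in rs:
        P=np.eye(3)-np.outer(d,d);A+=P;b+=P@o
    x=np.linalg.solve(A,b);return x,[np.linalg.norm((np.eye(3)-np.outer(d,d))@(x-o)) for o,d in rs]
def proj(g,p):
    c=g['W'][:3,:3].T@(np.array(p)-g['W'][:3,3]);return [g['cx']+g['f']*c[0]/c[2],g['cy']+g['f']*c[1]/c[2]]
E
python3 - <<'E'
from h import *
s=env.state();print(s)
ims=[]
for n in['scene','top']:
    g=grab(n);save(g,n);print(n,g['f'],g['W'].round(2).tolist())
g=grab('wrist');save(g,'w0');print(g['T_tool_cam'])
E
```

```text
{'time_s': 0.0, 'qpos': array([ 6.24517458e+01,  1.83509448e+01,  8.97065584e+01, -2.10586947e-04,
        7.20430439e+01, -1.14640254e+00]), 'qvel': array([ 0.00723463,  0.00755561, -0.04696429, -0.02153063,  0.01268294,
       -0.02450059]), 'effort': array([-1.86174795e-03, -4.12445498e+01, -2.31977499e+01,  7.24719674e-02,
        4.54881415e-02, -1.41954201e-04]), 'ee_pos': array([255.43368835, 514.53859071, 188.6262628 ]), 'ee_rot': array([-1.79899469e+02, -1.81148442e-03,  1.53598212e+02]), 'force': array([-0.03858692, -0.52515437,  0.13899384]), 'torque': array([ 0.02251851, -0.00195044,  0.0223877 ]), 'gripper_force': 0.0, 'gripper_width': 91.13420436949086}
scene 537.5879933581089 [[-0.09, 0.81, -0.58, 1251.01], [1.0, 0.07, -0.06, 129.55], [-0.01, -0.59, -0.81, 1126.08], [0.0, 0.0, 0.0, 1.0]]
top 583.4240596642421 [[-0.03, -0.99, 0.16, 344.36], [-1.0, 0.03, 0.02, 31.76], [-0.03, -0.16, -0.99, 1205.64], [0.0, 0.0, 0.0, 1.0]]
[[-4.52925540e-04 -9.54693016e-01 -2.97592069e-01  8.45107157e+01]
 [ 9.99999445e-01 -7.15521882e-04  7.73469722e-04 -8.52626391e-01]
 [-9.51359779e-04 -2.97591554e-01  9.54692810e-01 -1.93859630e+02]
 [ 0.00000000e+00  0.00000000e+00  0.00000000e+00  1.00000000e+00]]
```

View pics/scene.png

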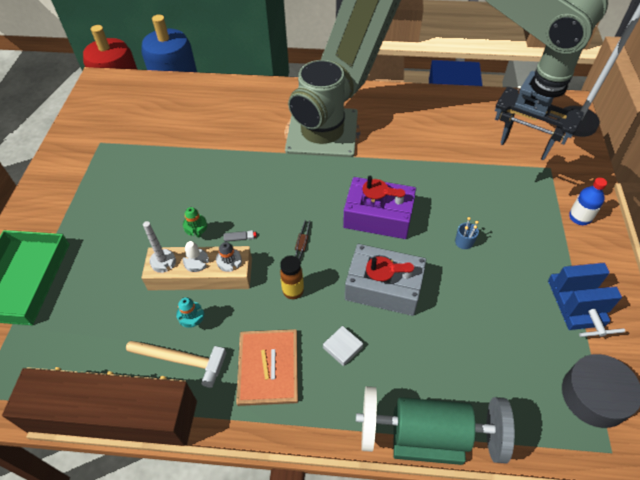

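View pics/top.png

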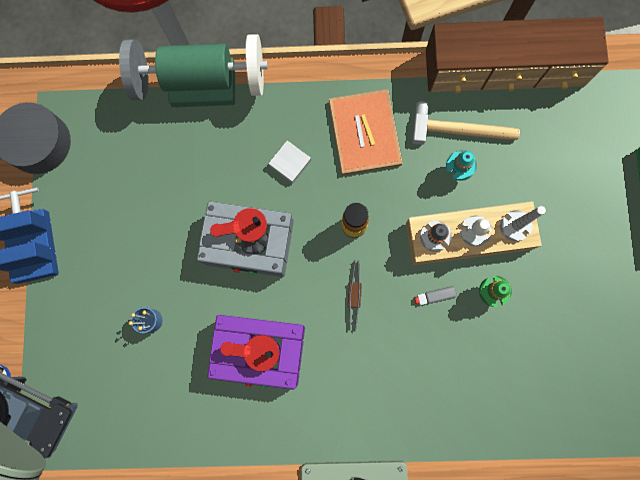

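The scene picture shows the wooden block (195,265) with the mandrel (157,240), felt bob (193,255) and dark chuck (227,252). The grey housing with its red cover is at (385,275).

- **Chuck look-alikes (scene pixels):** green at (193,222) and turquoise at (188,310) are decoys. The dark one with the orange ring in the block at (227,252) is the one to take.
- **Spindle look-alikes:** purple at (380,205) is a decoy, so I use the grey one at (385,275).

In the top view the chuck is at (438,234), the grey nose is at about (250,240) and the peg is near (250,222).

Run:
```python
from h import *
def crop(n,u,v,w,h):
    return cv2.resize(load(n)['frame'][v:v+h,u:u+w],(400,300),interpolation=cv2.INTER_CUBIC)
a=np.hstack([crop('scene',335,230,100,75),crop('scene',190,225,80,60)])
b=np.hstack([crop('top',190,195,112,84),crop('top',400,200,80,60)])
cv2.imwrite('pics/m1.png',np.vstack([a,b])[:,:,::-1])
```

```text
(no output)
```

View pics/m1.png

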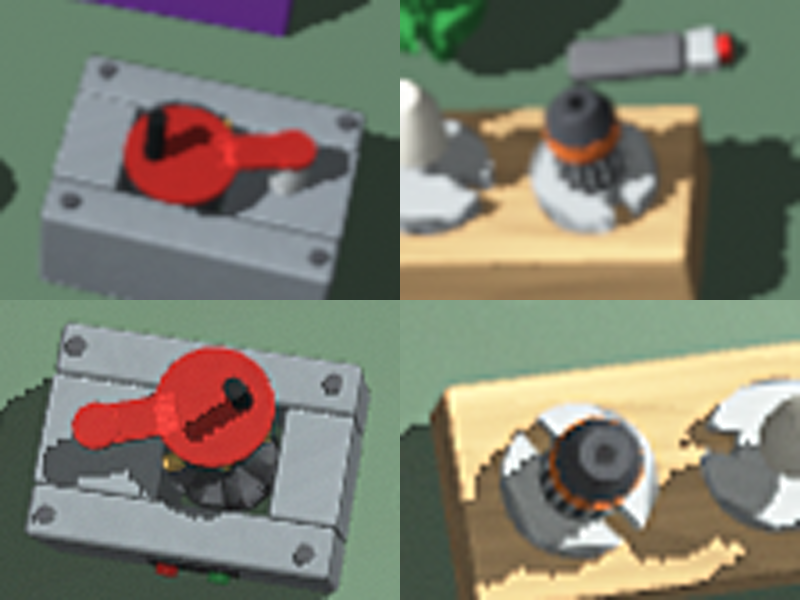

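Run:
```python
from h import *
s,t=load('scene'),load('top')
for n,a,b in[('peg',(374.2,259.5),(255.2,218.5)),('pivot',(408.2,267.5),(216.6,230)),('chucktop',(224.6,245),(440.8,230.6))]:
    print(n,tri((s,*a),(t,*b)))
P=onz(t,216.6,230,109.5);Q=onz(t,255.2,218.5,146.5);D=onz(t,190+217/3.571,195+107/3.571,109.5)
print(P,Q,np.hypot(*(Q-P)[:2]),D,np.hypot(*(D-P)[:2]))
# housing corners top face z76 from top cam
for u,v in[(65,325-300),(368,368-300),(333,592-300),(28,530-300)]: print(onz(t,190+u/3.571,195+v/3.571,76).round(0))
print(onz(t,440.8,230.6,55+66))
for u,v in [(400+45,385-300)]: print('blockcorner',onz(t,400+45/5,200+85/5,55))
```

```text
peg (array([564.84264379, 169.7488691 , 143.34349542]), [np.float64(0.3144848366652936), np.float64(0.31448483666534294)])
pivot (array([552.92119852, 249.62528021, 103.67887793]), [np.float64(0.14591537718630498), np.float64(0.14591537718629163)])
chucktop (array([ 535.19054909, -177.50042285,  118.48272929]), [np.float64(0.16765970437499444), np.float64(0.16765970437489408)])
[551.82766992 248.32705649 109.5       ] [564.21072979 169.02420577 146.5       ] 80.26382935891871 [559.52046664 182.47605113 109.5       ] 66.29882373519138
[616. 272.  76.]
[585. 103.  76.]
[461. 125.  76.]
[501. 292.  76.]
[ 534.77531483 -177.1849218   121.        ]
blockcorner [ 576.0777279  -128.25085025   55.        ]
```

```bash
cat >> h.py <<'E'
def plan(wps,n,start=None,g=None):
    """wps: list of (x,y,z,yaw) tool-down targets; n rows each; prints rounded rows, tracking rounding"""
    if start is None:
        s=env.state();start=[*s['ee_pos'],s['ee_rot'][2]]
    p=np.array(start,float);out=[]
    for w,k in zip(wps,n):
        p0=p.copy();w=np.array(w,float);d=w-p0;d[3]=(d[3]+180)%360-180
        for i in range(1,k+1):
            e=p0+d*i/k-p;y=np.radians(p[3]);c,s_=np.cos(y),np.sin(y)
            tx=round((c*e[0]+s_*e[1])/500,4);ty=round((s_*e[0]-c*e[1])/500,4);tz=round(-e[2]/500,4);rz=round(-e[3]/30,4)
            out.append({k2:v for k2,v in dict(tx=tx,ty=ty,tz=tz,rz=rz,gripper=g).items() if v})
            p=p+np.array([(c*tx+s_*ty)*500,(s_*tx-c*ty)*500,-tz*500,-rz*30])
    import json;print(json.dumps(out));print('end',p.round(2))
E
python3 - <<'E'
from h import *
plan([(564.5,169.4,210,98.9),(564.5,169.4,180,98.9)],[10,1],(255.7,515,189.5,153.6),-.1)
E
```

```text
[{"tx": -0.0861, "ty": -0.0345, "tz": -0.0041, "rz": 0.1823, "gripper": -0.1}, {"tx": -0.0889, "ty": -0.026, "tz": -0.0041, "rz": 0.1824, "gripper": -0.1}, {"tx": -0.091, "ty": -0.0175, "tz": -0.0041, "rz": 0.1823, "gripper": -0.1}, {"tx": -0.0923, "ty": -0.0088, "tz": -0.0041, "rz": 0.1823, "gripper": -0.1}, {"tx": -0.0927, "ty": 0.0001, "tz": -0.0041, "rz": 0.1824, "gripper": -0.1}, {"tx": -0.0923, "ty": 0.009, "tz": -0.0041, "rz": 0.1823, "gripper": -0.1}, {"tx": -0.0909, "ty": 0.0176, "tz": -0.0041, "rz": 0.1823, "gripper": -0.1}, {"tx": -0.0889, "ty": 0.0263, "tz": -0.0041, "rz": 0.1824, "gripper": -0.1}, {"tx": -0.086, "ty": 0.0347, "tz": -0.0041, "rz": 0.1823, "gripper": -0.1}, {"tx": -0.0823, "ty": 0.0426, "tz": -0.0041, "rz": 0.1823, "gripper": -0.1}, {"tz": 0.06, "gripper": -0.1}]
end [564.48 169.39 180.    98.9 ]
```

send_rows --motion '[{"tx": -0.086, "ty": -0.0345, "tz": -0.004, "rz": 0.1823, "gripper": -0.1}, {"tx": -0.089, "ty": -0.026, "tz": -0.004, "rz": 0.1823, "gripper": -0.1}, {"tx": -0.091, "ty": -0.0175, "tz": -0.004, "rz": 0.1823, "gripper": -0.1}, {"tx": -0.0923, "ty": -0.0088, "tz": -0.004, "rz": 0.1823, "gripper": -0.1}, {"tx": -0.0927, "ty": 0.0, "tz": -0.004, "rz": 0.1823, "gripper": -0.1}, {"tx": -0.0923, "ty": 0.009, "tz": -0.004, "rz": 0.1823, "gripper": -0.1}, {"tx": -0.091, "ty": 0.0176, "tz": -0.004, "rz": 0.1823, "gripper": -0.1}, {"tx": -0.089, "ty": 0.0263, "tz": -0.004, "rz": 0.1823, "gripper": -0.1}, {"tx": -0.086, "ty": 0.0347, "tz": -0.004, "rz": 0.1823, "gripper": -0.1}, {"tx": -0.0823, "ty": 0.0426, "tz": -0.004, "rz": 0.1823, "gripper": -0.1}, {"tz": 0.06, "gripper": -0.1}, {"gripper": -0.1}]'

```text
invalid input at $.motion[0]: expected keys tx, ty, tz, rx, ry, rz, gripper
```

send_rows --motion '[{"tx": -0.086, "ty": -0.0345, "tz": -0.004, "rx": 0, "ry": 0, "rz": 0.1823, "gripper": -0.1}, {"tx": -0.089, "ty": -0.026, "tz": -0.004, "rx": 0, "ry": 0, "rz": 0.1823, "gripper": -0.1}, {"tx": -0.091, "ty": -0.0175, "tz": -0.004, "rx": 0, "ry": 0, "rz": 0.1823, "gripper": -0.1}, {"tx": -0.0923, "ty": -0.0088, "tz": -0.004, "rx": 0, "ry": 0, "rz": 0.1823, "gripper": -0.1}, {"tx": -0.0927, "ty": 0, "tz": -0.004, "rx": 0, "ry": 0, "rz": 0.1823, "gripper": -0.1}, {"tx": -0.0923, "ty": 0.009, "tz": -0.004, "rx": 0, "ry": 0, "rz": 0.1823, "gripper": -0.1}, {"tx": -0.091, "ty": 0.0176, "tz": -0.004, "rx": 0, "ry": 0, "rz": 0.1823, "gripper": -0.1}, {"tx": -0.089, "ty": 0.0263, "tz": -0.004, "rx": 0, "ry": 0, "rz": 0.1823, "gripper": -0.1}, {"tx": -0.086, "ty": 0.0347, "tz": -0.004, "rx": 0, "ry": 0, "rz": 0.1823, "gripper": -0.1}, {"tx": -0.0823, "ty": 0.0426, "tz": -0.004, "rx": 0, "ry": 0, "rz": 0.1823, "gripper": -0.1}, {"tx": 0, "ty": 0, "tz": 0.06, "rx": 0, "ry": 0, "rz": 0, "gripper": -0.1}, {"tx": 0, "ty": 0, "tz": 0, "rx": 0, "ry": 0, "rz": 0, "gripper": -0.1}]'

```text
time_s: 1.65
ee_pos: [562.9, 168.3, 177.0]
ee_rot: [-179.7, 0.0, 98.9]
force: [-0.3, 1.0, -0.1]
gripper_width: 50.2
gripper_force: 0.0
```

```bash
sed -i "s/out.append.*/out.append(dict(tx=tx,ty=ty,tz=tz,rx=0,ry=0,rz=rz,gripper=g))/" h.py
python3 - <<'E'
from h import *
g=grab('wrist');save(g,'w1')
s=g['state'];print(s['ee_pos'],s['ee_rot'],s['gripper_width'])
print(proj(g,(564.5,169.4,146.5)),proj(g,(552,249,109.5)),proj(g,(540,186,90)))
P=np.array([552.3,248.8]);a0=-81.1;w=[]
wp=[(564.5,169.4,122,98.9)]
# shut direction about -101 ; go to centre angle -101+106=+5
for a in np.linspace(-81.1,5,10)[1:]:
    r=np.radians(a);wp.append((P[0]+80*np.cos(r),P[1]+80*np.sin(r),122,a+180))
plan(wp,[2]+[1]*9,(564.5,169.4,180,98.9),-.1)
E
```

```text
[562.87825006 168.34966699 176.97163532] [-1.79651298e+02  2.87978639e-02  9.88518382e+01] 50.226514703104236
[np.float64(325.8513645039336), np.float64(265.78831953347185)] [np.float64(325.78724616109196), np.float64(116.11648738021067)] [np.float64(293.7365996020163), np.float64(208.7997543182047)]
[{"tx": 0.0, "ty": 0.0, "tz": 0.058, "rx": 0, "ry": 0, "rz": -0.0, "gripper": -0.1}, {"tx": 0.0, "ty": 0.0, "tz": 0.058, "rx": 0, "ry": 0, "rz": -0.0, "gripper": -0.1}, {"tx": 0.0029, "ty": 0.0271, "tz": -0.0, "rx": 0, "ry": 0, "rz": -0.3189, "gripper": -0.1}, {"tx": 0.0022, "ty": 0.0265, "tz": -0.0, "rx": 0, "ry": 0, "rz": -0.3189, "gripper": -0.1}, {"tx": 0.0022, "ty": 0.0266, "tz": -0.0, "rx": 0, "ry": 0, "rz": -0.3189, "gripper": -0.1}, {"tx": 0.0023, "ty": 0.0266, "tz": -0.0, "rx": 0, "ry": 0, "rz": -0.3189, "gripper": -0.1}, {"tx": 0.0022, "ty": 0.0266, "tz": -0.0, "rx": 0, "ry": 0, "rz": -0.3188, "gripper": -0.1}, {"tx": 0.0022, "ty": 0.0266, "tz": -0.0, "rx": 0, "ry": 0, "rz": -0.3189, "gripper": -0.1}, {"tx": 0.0022, "ty": 0.0266, "tz": -0.0, "rx": 0, "ry": 0, "rz": -0.3189, "gripper": -0.1}, {"tx": 0.0022, "ty": 0.0266, "tz": -0.0, "rx": 0, "ry": 0, "rz": -0.3189, "gripper": -0.1}, {"tx": 0.0023, "ty": 0.0266, "tz": -0.0, "rx": 0, "ry": 0, "rz": -0.3189, "gripper": -0.1}]
end [631.98 255.78 122.   185.  ]
```

View pics/w1.png

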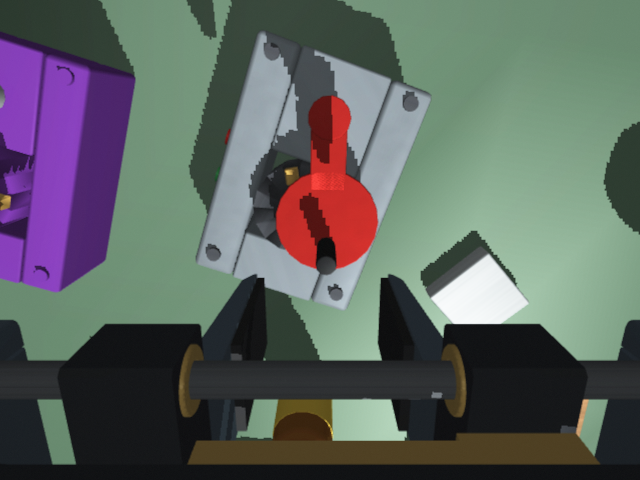

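The peg top is at (326,266), exactly where I predicted it, and it lies between the fingers (265 and 380). Next I go down and sweep the cover open.

send_rows --motion '[{"tx": 0, "ty": 0, "tz": 0.057, "rx": 0, "ry": 0, "rz": 0, "gripper": -0.1}, {"tx": 0, "ty": 0, "tz": 0.057, "rx": 0, "ry": 0, "rz": 0, "gripper": -0.1}, {"tx": 0.003, "ty": 0.027, "tz": 0, "rx": 0, "ry": 0, "rz": -0.319, "gripper": -0.1}, {"tx": 0.0022, "ty": 0.0266, "tz": 0, "rx": 0, "ry": 0, "rz": -0.319, "gripper": -0.1}, {"tx": 0.0022, "ty": 0.0266, "tz": 0, "rx": 0, "ry": 0, "rz": -0.319, "gripper": -0.1}, {"tx": 0.0022, "ty": 0.0266, "tz": 0, "rx": 0, "ry": 0, "rz": -0.319, "gripper": -0.1}, {"tx": 0.0022, "ty": 0.0266, "tz": 0, "rx": 0, "ry": 0, "rz": -0.319, "gripper": -0.1}, {"tx": 0.0022, "ty": 0.0266, "tz": 0, "rx": 0, "ry": 0, "rz": -0.319, "gripper": -0.1}, {"tx": 0.0022, "ty": 0.0266, "tz": 0, "rx": 0, "ry": 0, "rz": -0.319, "gripper": -0.1}, {"tx": 0.0022, "ty": 0.0266, "tz": 0, "rx": 0, "ry": 0, "rz": -0.319, "gripper": -0.1}, {"tx": 0.0022, "ty": 0.0266, "tz": 0, "rx": 0, "ry": 0, "rz": -0.319, "gripper": -0.1}, {"tx": 0, "ty": 0, "tz": 0, "rx": 0, "ry": 0, "rz": 0, "gripper": -0.1}]'

```text
time_s: 3.2
ee_pos: [632.1, 257.4, 123.7]
ee_rot: [180.0, 0.1, -174.9]
force: [-0.9, -0.5, 0.7]
gripper_width: 50.2
gripper_force: 0.0
```

Run:
```python
from h import *
g=grab('top');save(g,'top2');g=grab('scene');save(g,'scene2')
# next: back off centre on peg, lift, go to view pose for nose: camera above nose
plan([(632,255.8,220,185),(505,195,300,110)],[2,8],(632,255.8,123,185),-.1)
```

```text
[{"tx": -0.0, "ty": 0.0, "tz": -0.097, "rx": 0, "ry": 0, "rz": -0.0, "gripper": -0.1}, {"tx": -0.0, "ty": 0.0, "tz": -0.097, "rx": 0, "ry": 0, "rz": -0.0, "gripper": -0.1}, {"tx": 0.033, "ty": -0.0124, "tz": -0.02, "rx": 0, "ry": 0, "rz": 0.3125, "gripper": -0.1}, {"tx": 0.0305, "ty": -0.0175, "tz": -0.02, "rx": 0, "ry": 0, "rz": 0.3125, "gripper": -0.1}, {"tx": 0.0272, "ty": -0.0223, "tz": -0.02, "rx": 0, "ry": 0, "rz": 0.3125, "gripper": -0.1}, {"tx": 0.0232, "ty": -0.0265, "tz": -0.02, "rx": 0, "ry": 0, "rz": 0.3125, "gripper": -0.1}, {"tx": 0.0186, "ty": -0.0299, "tz": -0.02, "rx": 0, "ry": 0, "rz": 0.3125, "gripper": -0.1}, {"tx": 0.0135, "ty": -0.0325, "tz": -0.02, "rx": 0, "ry": 0, "rz": 0.3125, "gripper": -0.1}, {"tx": 0.008, "ty": -0.0343, "tz": -0.02, "rx": 0, "ry": 0, "rz": 0.3125, "gripper": -0.1}, {"tx": 0.0024, "ty": -0.0351, "tz": -0.02, "rx": 0, "ry": 0, "rz": 0.3125, "gripper": -0.1}]
end [504.99 195.01 300.   110.  ]
```

Run:
```python
from h import *
plan([(632,255.8,220,185),(557,139,200,110)],[2,8],(632,255.8,123,185),-.1)
```

```text
[{"tx": -0.0, "ty": 0.0, "tz": -0.097, "rx": 0, "ry": 0, "rz": -0.0, "gripper": -0.1}, {"tx": -0.0, "ty": 0.0, "tz": -0.097, "rx": 0, "ry": 0, "rz": -0.0, "gripper": -0.1}, {"tx": 0.0212, "ty": -0.0275, "tz": 0.005, "rx": 0, "ry": 0, "rz": 0.3125, "gripper": -0.1}, {"tx": 0.0165, "ty": -0.0305, "tz": 0.005, "rx": 0, "ry": 0, "rz": 0.3125, "gripper": -0.1}, {"tx": 0.0113, "ty": -0.0328, "tz": 0.005, "rx": 0, "ry": 0, "rz": 0.3125, "gripper": -0.1}, {"tx": 0.0057, "ty": -0.0342, "tz": 0.005, "rx": 0, "ry": 0, "rz": 0.3125, "gripper": -0.1}, {"tx": 0.0002, "ty": -0.0347, "tz": 0.005, "rx": 0, "ry": 0, "rz": 0.3125, "gripper": -0.1}, {"tx": -0.0056, "ty": -0.0343, "tz": 0.005, "rx": 0, "ry": 0, "rz": 0.3125, "gripper": -0.1}, {"tx": -0.011, "ty": -0.0329, "tz": 0.005, "rx": 0, "ry": 0, "rz": 0.3125, "gripper": -0.1}, {"tx": -0.0163, "ty": -0.0307, "tz": 0.005, "rx": 0, "ry": 0, "rz": 0.3125, "gripper": -0.1}]
end [556.99 138.97 200.   110.  ]
```

send_rows --motion '[{"tx": 0, "ty": -0.012, "tz": -0.03, "rx": 0, "ry": 0, "rz": 0, "gripper": -0.1}, {"tx": 0, "ty": 0.012, "tz": -0.11, "rx": 0, "ry": 0, "rz": 0, "gripper": -0.1}, {"tx": 0, "ty": 0, "tz": -0.054, "rx": 0, "ry": 0, "rz": 0, "gripper": -0.1}, {"tx": 0.0212, "ty": -0.0275, "tz": 0.005, "rx": 0, "ry": 0, "rz": 0.3125, "gripper": -0.1}, {"tx": 0.0165, "ty": -0.0305, "tz": 0.005, "rx": 0, "ry": 0, "rz": 0.3125, "gripper": -0.1}, {"tx": 0.0113, "ty": -0.0328, "tz": 0.005, "rx": 0, "ry": 0, "rz": 0.3125, "gripper": -0.1}, {"tx": 0.0057, "ty": -0.0342, "tz": 0.005, "rx": 0, "ry": 0, "rz": 0.3125, "gripper": -0.1}, {"tx": 0, "ty": -0.0347, "tz": 0.005, "rx": 0, "ry": 0, "rz": 0.3125, "gripper": -0.1}, {"tx": -0.0056, "ty": -0.0343, "tz": 0.005, "rx": 0, "ry": 0, "rz": 0.3125, "gripper": -0.1}, {"tx": -0.011, "ty": -0.0329, "tz": 0.005, "rx": 0, "ry": 0, "rz": 0.3125, "gripper": -0.1}, {"tx": -0.0163, "ty": -0.0307, "tz": 0.005, "rx": 0, "ry": 0, "rz": 0.3125, "gripper": -0.1}, {"tx": 0, "ty": 0, "tz": 0, "rx": 0, "ry": 0, "rz": 0, "gripper": -0.1}]'

```text
time_s: 4.8
ee_pos: [557.0, 137.5, 200.8]
ee_rot: [179.9, 0.0, 110.0]
force: [-0.8, 0.3, 0.4]
gripper_width: 50.3
gripper_force: 0.0
```

send_rows --motion '[{"tx": 0, "ty": 0, "tz": 0, "rx": 0, "ry": 0, "rz": 0, "gripper": -0.1}]'

```text
time_s: 4.92
ee_pos: [557.8, 138.9, 200.4]
ee_rot: [179.9, -0.0, 110.1]
force: [0.2, 0.3, 0.2]
gripper_width: 49.8
gripper_force: 0.0
```

Run:
```python
from h import *
g=grab('wrist');save(g,'n1')
```

send_rows --motion '[{"tx": -0.06, "ty": 0.06, "tz": 0, "rx": 0, "ry": 0, "rz": 0, "gripper": -0.1}, {"tx": 0, "ty": 0, "tz": 0, "rx": 0, "ry": 0, "rz": 0, "gripper": -0.1}, {"tx": 0, "ty": 0, "tz": 0, "rx": 0, "ry": 0, "rz": 0, "gripper": -0.1}]'

```text
time_s: 5.35
ee_pos: [595.4, 121.3, 199.1]
ee_rot: [-179.9, -0.0, 110.1]
force: [-1.0, 0.7, -0.2]
gripper_width: 50.2
gripper_force: 0.0
```

Run:
```python
from h import *
g=grab('wrist');save(g,'n2')
ims=[]
for n in['n1','n2']:
    g=load(n);u,v=map(int,proj(g,(540,186,90)));print(n,u,v,g['state']['ee_pos'],g['state']['ee_rot'])
    x0,y0=max(u-100,0),max(v-100,0);print(x0,y0)
    ims.append(cv2.resize(g['frame'][y0:y0+200,x0:x0+200],(400,400),interpolation=cv2.INTER_CUBIC))
cv2.imwrite('pics/m2.png',np.hstack(ims)[:,:,::-1])
```

```text
n1 321 161 [557.82218207 138.86106892 200.3711722 ] [ 1.79894065e+02 -2.61041253e-03  1.10117601e+02]
221 61
n2 279 118 [595.40571538 121.32336539 199.13032667] [-1.79948895e+02 -3.58405875e-02  1.10080241e+02]
179 18
```

View pics/m2.png

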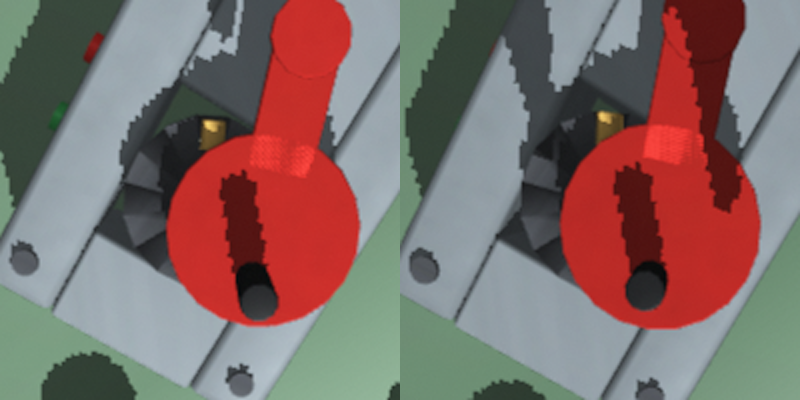

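Run:
```python
from h import *
g=load('w1');print('tcp in w1',proj(g,g['state']['ee_pos']))
a,b=load('n1'),load('n2')
print('peg',tri((a,221+260/2,61+302/2),(b,179+246/2,18+292/2)),'pivot', tri((a,221+311/2,61+36/2),(b,179+304/2,18+14/2)))
ims=[cv2.resize(load('scene2')['frame'][200:320,320:480],(400,300),interpolation=cv2.INTER_CUBIC),cv2.resize(load('top2')['frame'][150:300,150:350],(400,300),interpolation=cv2.INTER_CUBIC)]
cv2.imwrite('pics/m3.png',np.hstack(ims)[:,:,::-1])
```

```text
tcp in w1 [np.float64(322.48312294730783), np.float64(288.6558424747149)]
peg (array([565.33800067, 168.7087784 , 142.51993514]), [np.float64(0.1710214012238348), np.float64(0.17102140122380044)]) pivot (array([554.13939084, 247.85922964, 113.55311446]), [np.float64(0.47719194517178837), np.float64(0.4771919451719915)])
```

View pics/m3.png

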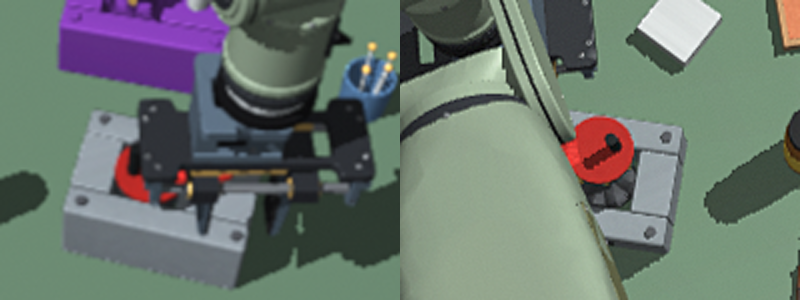

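The cover has not moved: the peg is still at (565,169). My sideways sweep started before the descent had settled, so the finger passed over the top of the peg. I'll retry with settling rows.

Run:
```python
from h import *
plan([(565,169,165,98.9)],[3],(595.5,121.1,200,110),-.1)
```

```text
[{"tx": 0.037, "ty": -0.0082, "tz": 0.0233, "rx": 0, "ry": 0, "rz": 0.1233, "gripper": -0.1}, {"tx": 0.0363, "ty": -0.0105, "tz": 0.0234, "rx": 0, "ry": 0, "rz": 0.1234, "gripper": -0.1}, {"tx": 0.0356, "ty": -0.0129, "tz": 0.0233, "rx": 0, "ry": 0, "rz": 0.1233, "gripper": -0.1}]
end [565.01 168.99 165.    98.9 ]
```

send_rows --motion '[{"tx": 0.037, "ty": -0.0082, "tz": 0.0233, "rx": 0, "ry": 0, "rz": 0.1233, "gripper": -0.1}, {"tx": 0.0363, "ty": -0.0105, "tz": 0.0234, "rx": 0, "ry": 0, "rz": 0.1234, "gripper": -0.1}, {"tx": 0.0356, "ty": -0.0129, "tz": 0.0233, "rx": 0, "ry": 0, "rz": 0.1233, "gripper": -0.1}, {"tx": 0, "ty": 0, "tz": 0, "rx": 0, "ry": 0, "rz": 0, "gripper": -0.1}, {"tx": 0, "ty": 0, "tz": 0.045, "rx": 0, "ry": 0, "rz": 0, "gripper": -0.1}, {"tx": 0, "ty": 0, "tz": 0.045, "rx": 0, "ry": 0, "rz": 0, "gripper": -0.1}, {"tx": 0, "ty": 0, "tz": 0, "rx": 0, "ry": 0, "rz": 0, "gripper": -0.1}, {"tx": 0, "ty": 0, "tz": 0, "rx": 0, "ry": 0, "rz": 0, "gripper": -0.1}]'

```text
time_s: 6.4
ee_pos: [566.0, 168.7, 120.7]
ee_rot: [179.9, -0.0, 99.0]
force: [0.1, 0.3, -0.1]
gripper_width: 50.2
gripper_force: 0.0
```

send_rows --motion '[{"tx": 0.002, "ty": 0.0266, "tz": 0, "rx": 0, "ry": 0, "rz": -0.319, "gripper": -0.1}, {"tx": 0.0022, "ty": 0.0266, "tz": 0, "rx": 0, "ry": 0, "rz": -0.319, "gripper": -0.1}, {"tx": 0.0022, "ty": 0.0266, "tz": 0, "rx": 0, "ry": 0, "rz": -0.319, "gripper": -0.1}, {"tx": 0, "ty": 0, "tz": 0, "rx": 0, "ry": 0, "rz": 0, "gripper": -0.1}]'

```text
time_s: 6.9
ee_pos: [602.8, 184.7, 120.7]
ee_rot: [179.9, 0.1, 127.6]
force: [0.2, 0.3, 0.1]
gripper_width: 50.0
gripper_force: 0.0
```

Run:
```python
from h import *
g=grab('wrist');save(g,'n3')
f=cv2.resize(g['frame'],(400,300));t=grab('scene');save(t,'s3')
cv2.imwrite('pics/m4.png',np.hstack([f,cv2.resize(t['frame'][200:320,320:480],(400,300))])[:,:,::-1])
```

```text
(no output)
```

View pics/m4.png

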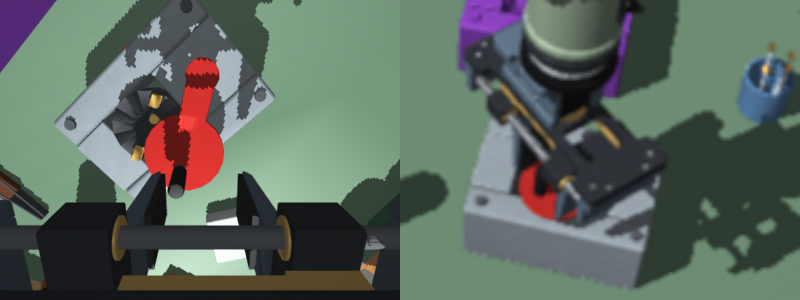

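The peg now rides against the left finger, at (176,185) in the left half, and the cover is turning. I continue the sweep.

send_rows --motion '[{"tx": 0.0022, "ty": 0.0266, "tz": 0, "rx": 0, "ry": 0, "rz": -0.319, "gripper": -0.1}, {"tx": 0.0022, "ty": 0.0266, "tz": 0, "rx": 0, "ry": 0, "rz": -0.319, "gripper": -0.1}, {"tx": 0.0022, "ty": 0.0266, "tz": 0, "rx": 0, "ry": 0, "rz": -0.319, "gripper": -0.1}, {"tx": 0.0022, "ty": 0.0266, "tz": 0, "rx": 0, "ry": 0, "rz": -0.319, "gripper": -0.1}, {"tx": 0.0022, "ty": 0.0266, "tz": 0, "rx": 0, "ry": 0, "rz": -0.319, "gripper": -0.1}, {"tx": 0.0022, "ty": 0.0266, "tz": 0, "rx": 0, "ry": 0, "rz": -0.319, "gripper": -0.1}, {"tx": 0, "ty": 0, "tz": 0, "rx": 0, "ry": 0, "rz": 0, "gripper": -0.1}, {"tx": 0, "ty": -0.012, "tz": 0, "rx": 0, "ry": 0, "rz": 0, "gripper": -0.1}, {"tx": 0, "ty": 0, "tz": 0, "rx": 0, "ry": 0, "rz": 0, "gripper": -0.1}]'

```text
time_s: 8.12
ee_pos: [632.8, 247.7, 119.7]
ee_rot: [-180.0, -0.0, -175.1]
force: [0.5, 0.3, 0.3]
gripper_width: 50.1
gripper_force: 0.0
```

Run:
```python
from h import *
s=env.state();print(s['ee_pos'],s['ee_rot'])
plan([(557,139,200,110)],[8],(632.3,249.8,220,185),-.1)
```

```text
[632.83091291 247.67004059 119.65818467] [-1.79995298e+02 -1.10005339e-02 -1.75086448e+02]
[{"tx": 0.0212, "ty": -0.026, "tz": 0.005, "rx": 0, "ry": 0, "rz": 0.3125, "gripper": -0.1}, {"tx": 0.0166, "ty": -0.029, "tz": 0.005, "rx": 0, "ry": 0, "rz": 0.3125, "gripper": -0.1}, {"tx": 0.0117, "ty": -0.0314, "tz": 0.005, "rx": 0, "ry": 0, "rz": 0.3125, "gripper": -0.1}, {"tx": 0.0065, "ty": -0.0329, "tz": 0.005, "rx": 0, "ry": 0, "rz": 0.3125, "gripper": -0.1}, {"tx": 0.001, "ty": -0.0334, "tz": 0.005, "rx": 0, "ry": 0, "rz": 0.3125, "gripper": -0.1}, {"tx": -0.0045, "ty": -0.0332, "tz": 0.005, "rx": 0, "ry": 0, "rz": 0.3125, "gripper": -0.1}, {"tx": -0.0098, "ty": -0.032, "tz": 0.005, "rx": 0, "ry": 0, "rz": 0.3125, "gripper": -0.1}, {"tx": -0.0149, "ty": -0.03, "tz": 0.005, "rx": 0, "ry": 0, "rz": 0.3125, "gripper": -0.1}]
end [557.   139.03 200.   110.  ]
```

send_rows --motion '[{"tx": 0, "ty": 0, "tz": -0.1, "rx": 0, "ry": 0, "rz": 0, "gripper": -0.1}, {"tx": 0, "ty": 0, "tz": -0.1, "rx": 0, "ry": 0, "rz": 0, "gripper": -0.1}, {"tx": 0, "ty": 0, "tz": 0, "rx": 0, "ry": 0, "rz": 0, "gripper": -0.1}, {"tx": 0.0212, "ty": -0.026, "tz": 0.005, "rx": 0, "ry": 0, "rz": 0.3125, "gripper": -0.1}, {"tx": 0.0166, "ty": -0.029, "tz": 0.005, "rx": 0, "ry": 0, "rz": 0.3125, "gripper": -0.1}, {"tx": 0.0117, "ty": -0.0314, "tz": 0.005, "rx": 0, "ry": 0, "rz": 0.3125, "gripper": -0.1}, {"tx": 0.0065, "ty": -0.0329, "tz": 0.005, "rx": 0, "ry": 0, "rz": 0.3125, "gripper": -0.1}, {"tx": 0.001, "ty": -0.0334, "tz": 0.005, "rx": 0, "ry": 0, "rz": 0.3125, "gripper": -0.1}, {"tx": -0.0045, "ty": -0.0332, "tz": 0.005, "rx": 0, "ry": 0, "rz": 0.3125, "gripper": -0.1}, {"tx": -0.0098, "ty": -0.032, "tz": 0.005, "rx": 0, "ry": 0, "rz": 0.3125, "gripper": -0.1}, {"tx": -0.0149, "ty": -0.03, "tz": 0.005, "rx": 0, "ry": 0, "rz": 0.3125, "gripper": -1}]'

```text
time_s: 9.5
ee_pos: [556.7, 137.0, 198.3]
ee_rot: [-179.9, -0.0, 109.7]
force: [-0.6, -0.5, -0.1]
gripper_width: 57.3
gripper_force: 0.0
```

send_rows --motion '[{"tx": 0, "ty": 0, "tz": 0, "rx": 0, "ry": 0, "rz": 0, "gripper": -1}, {"tx": 0, "ty": 0, "tz": 0, "rx": 0, "ry": 0, "rz": 0, "gripper": -1}, {"tx": 0, "ty": 0, "tz": 0, "rx": 0, "ry": 0, "rz": 0, "gripper": -1}]'

```text
time_s: 9.88
ee_pos: [558.1, 138.3, 199.3]
ee_rot: [180.0, -0.0, 110.1]
force: [-0.1, 0.3, -0.3]
gripper_width: 87.3
gripper_force: 0.0
```

Run:
```python
from h import *
save(grab('wrist'),'n4')
```

send_rows --motion '[{"tx": -0.06, "ty": -0.06, "tz": 0, "rx": 0, "ry": 0, "rz": 0, "gripper": -1}, {"tx": 0, "ty": 0, "tz": 0, "rx": 0, "ry": 0, "rz": 0, "gripper": -1}, {"tx": 0, "ty": 0, "tz": 0, "rx": 0, "ry": 0, "rz": 0, "gripper": -1}, {"tx": 0, "ty": 0, "tz": 0, "rx": 0, "ry": 0, "rz": 0, "gripper": -1}]'

```text
time_s: 10.42
ee_pos: [540.4, 100.1, 199.5]
ee_rot: [180.0, -0.0, 110.1]
force: [-0.2, -0.0, 0.3]
gripper_width: 91.5
gripper_force: 0.0
```

Run:
```python
from h import *
g=grab('wrist');save(g,'n5')
ims=[]
for n in['n4','n5']:
    g=load(n);u,v=map(int,proj(g,(540,186,90)))
    x0,y0=max(u-50,0),max(v-50,0);print(n,x0,y0,g['state']['ee_pos'],g['state']['ee_rot'])
    ims.append(cv2.resize(g['frame'][y0:y0+100,x0:x0+100],(400,400),interpolation=cv2.INTER_CUBIC))
cv2.imwrite('pics/m5.png',np.hstack(ims)[:,:,::-1])
```

```text
n4 271 110 [558.1444616  138.30811424 199.28877747] [ 1.79989760e+02 -1.30658439e-02  1.10148322e+02]
n5 314 66 [540.3911966  100.09190654 199.4516958 ] [ 1.79970176e+02 -1.56212895e-02  1.10113833e+02]
```

View pics/m5.png

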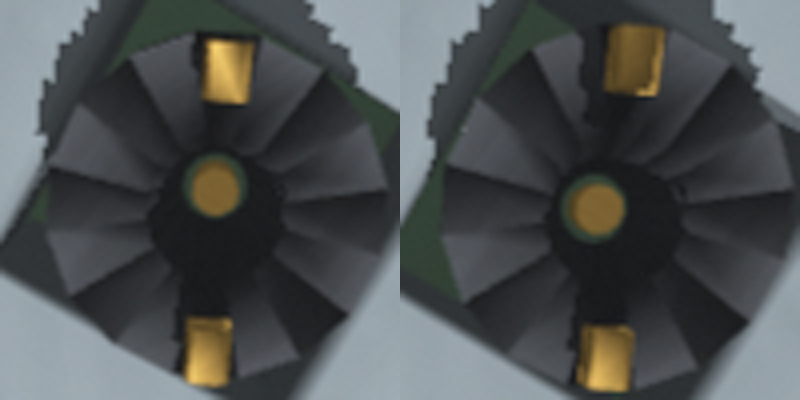

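The cover is now clear of the nose. The brass dogs are at (227,72) and (208,352) in the left crop and (234,62) and (207,358) in the right crop.

Run:
```python
from h import *
a,b=load('n4'),load('n5')
A=lambda u,v:(a,271+u/4,110+v/4);B=lambda u,v:(b,314+u/4,66+v/4)
d1,e1=tri(A(227,72),B(234,62));d2,e2=tri(A(208,352),B(207,358));m,_=tri(A(215,213),B(215,213))
print(d1,e1,d2,e2,'mouth',m)
# with z=101 assumed
for f,l in((A,[(227,72),(208,352),(216,211)]),(B,[(234,62),(207,358),(216,211)])):
    q=[onz(*f(*p),z) for p,z in zip(l,(101,101,90))];dd=q[0]-q[1]
    print([x.round(1) for x in q],'mid',((q[0]+q[1])/2).round(1),np.hypot(*dd[:2]),np.degrees(np.arctan2(dd[1],dd[0])))
```

```text
[536.31821188 208.38327687  92.74095888] [np.float64(0.04699262393688269), np.float64(0.046992623936628314)] [549.87157153 161.9778966   94.78600095] [np.float64(0.05735991441069507), np.float64(0.057359914410879745)] mouth [542.72736546 184.95972093  89.7725825 ]
[array([536.2, 208.6, 101. ]), array([549.5, 163.1, 101. ]), array([542.9, 185.3,  90. ])] mid [542.8 185.8 101. ] 47.41420921424152 106.32944781349399
[array([535.6, 207.6, 101. ]), array([549. , 162.4, 101. ]), array([542.6, 185.4,  90. ])] mid [542.3 185.  101. ] 47.18859959554341 106.53504537329809
```

Run:
```python
from h import *
plan([(535,-227,220,90)],[8],(539.5,100.4,200,110),-1)
```

```text
[{"tx": -0.0765, "ty": -0.0291, "tz": -0.005, "rx": 0, "ry": 0, "rz": 0.0833, "gripper": -1}, {"tx": -0.0777, "ty": -0.0256, "tz": -0.005, "rx": 0, "ry": 0, "rz": 0.0834, "gripper": -1}, {"tx": -0.0788, "ty": -0.0223, "tz": -0.005, "rx": 0, "ry": 0, "rz": 0.0833, "gripper": -1}, {"tx": -0.0797, "ty": -0.0188, "tz": -0.005, "rx": 0, "ry": 0, "rz": 0.0833, "gripper": -1}, {"tx": -0.0804, "ty": -0.0153, "tz": -0.005, "rx": 0, "ry": 0, "rz": 0.0834, "gripper": -1}, {"tx": -0.081, "ty": -0.0118, "tz": -0.005, "rx": 0, "ry": 0, "rz": 0.0833, "gripper": -1}, {"tx": -0.0814, "ty": -0.0083, "tz": -0.005, "rx": 0, "ry": 0, "rz": 0.0833, "gripper": -1}, {"tx": -0.0818, "ty": -0.0047, "tz": -0.005, "rx": 0, "ry": 0, "rz": 0.0834, "gripper": -1}]
end [ 534.99 -227.02  220.     90.  ]
```

send_rows --motion '[{"tx": -0.0765, "ty": -0.0291, "tz": -0.005, "rx": 0, "ry": 0, "rz": 0.0833, "gripper": -0.4}, {"tx": -0.0777, "ty": -0.0256, "tz": -0.005, "rx": 0, "ry": 0, "rz": 0.0834, "gripper": -0.4}, {"tx": -0.0788, "ty": -0.0223, "tz": -0.005, "rx": 0, "ry": 0, "rz": 0.0833, "gripper": -0.4}, {"tx": -0.0797, "ty": -0.0188, "tz": -0.005, "rx": 0, "ry": 0, "rz": 0.0833, "gripper": -0.4}, {"tx": -0.0804, "ty": -0.0153, "tz": -0.005, "rx": 0, "ry": 0, "rz": 0.0834, "gripper": -0.4}, {"tx": -0.081, "ty": -0.0118, "tz": -0.005, "rx": 0, "ry": 0, "rz": 0.0833, "gripper": -0.4}, {"tx": -0.0814, "ty": -0.0083, "tz": -0.005, "rx": 0, "ry": 0, "rz": 0.0833, "gripper": -0.4}, {"tx": -0.0818, "ty": -0.0047, "tz": -0.005, "rx": 0, "ry": 0, "rz": 0.0834, "gripper": -0.4}, {"tx": 0, "ty": 0, "tz": 0, "rx": 0, "ry": 0, "rz": 0, "gripper": -0.4}, {"tx": 0, "ty": 0, "tz": 0, "rx": 0, "ry": 0, "rz": 0, "gripper": -0.4}, {"tx": 0, "ty": 0, "tz": 0, "rx": 0, "ry": 0, "rz": 0, "gripper": -0.4}]'

```text
time_s: 11.85
ee_pos: [535.9, -226.7, 219.3]
ee_rot: [-180.0, -0.0, 90.2]
force: [-0.9, 0.3, -1.2]
gripper_width: 63.7
gripper_force: 0.0
```

Run:
```python
from h import *
save(grab('wrist'),'c1')
```

send_rows --motion '[{"tx": 0.02, "ty": 0.1, "tz": 0, "rx": 0, "ry": 0, "rz": 0, "gripper": -0.4}, {"tx": 0, "ty": 0, "tz": 0, "rx": 0, "ry": 0, "rz": 0, "gripper": -0.4}, {"tx": 0, "ty": 0, "tz": 0, "rx": 0, "ry": 0, "rz": 0, "gripper": -0.4}, {"tx": 0, "ty": 0, "tz": 0, "rx": 0, "ry": 0, "rz": 0, "gripper": -0.4}]'

```text
time_s: 12.4
ee_pos: [585.1, -217.8, 219.7]
ee_rot: [-180.0, -0.0, 90.1]
force: [-0.1, -0.1, 0.3]
gripper_width: 63.6
gripper_force: 0.0
```

Run:
```python
from h import *
g=grab('wrist');save(g,'c2')
ims=[]
for n in['c1','c2']:
    g=load(n);u,v=map(int,proj(g,(535,-177,90)))
    x0,y0=max(u-50,0),max(v-50,0);print(n,x0,y0,g['state']['ee_pos'],g['state']['ee_rot'])
    ims.append(cv2.resize(g['frame'][y0:y0+100,x0:x0+100],(400,400),interpolation=cv2.INTER_CUBIC))
cv2.imwrite('pics/m6.png',np.hstack(ims)[:,:,::-1])
```

```text
c1 271 109 [ 535.94640843 -226.72450493  219.33873439] [-1.79986049e+02 -3.62684520e-02  9.01699372e+01]
c2 206 120 [ 585.10981128 -217.79719256  219.69197734] [-1.79990657e+02 -2.05193948e-03  9.00715227e+01]
```

View pics/m6.png

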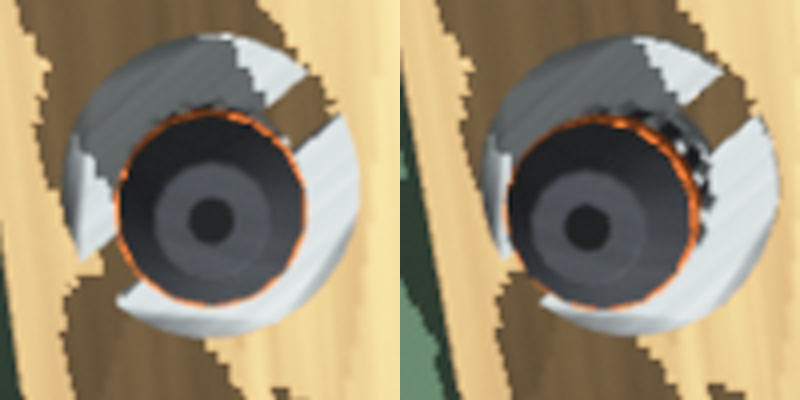

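The picture confirms the choice: dark chuck, orange ring, in the wooden block. The chuck top is at (211,220) in the left crop and (186,226) in the right crop. The slots run from upper right (324,94) to lower left (100,279).

Run:
```python
from h import *
a,b=load('c1'),load('c2')
A=lambda u,v:(a,271+u/4,109+v/4);B=lambda u,v:(b,206+u/4,120+v/4)
print('top',tri(A(211,220),B(186,226)))
print('flange',tri(A(211,186),B(231,186)))
print('slots',tri(A(324,94),B(340.5,94)),tri(A(100,279),B(122,281)))
for f,l in((A,[(324,94),(100,279),(211,186)]),(B,[(340.5,94),(122,281),(231,186)])):
    q=[onz(*f(*p),69) for p in l];dd=q[0]-q[1]
    print([x.round(1) for x in q],'mid',((q[0]+q[1])/2).round(1),np.hypot(*dd[:2]),np.degrees(np.arctan2(dd[1],dd[0])))
for f,p in((A,(211,220)),(B,(186,226))): print(onz(*f(*p),121))
```

```text
top (array([ 536.87190399, -176.8985998 ,  120.24317017]), [np.float64(0.11593887010387637), np.float64(0.11593887010381772)])
flange (array([ 537.13376416, -176.85490667,   63.19662489]), [np.float64(0.06122258147101772), np.float64(0.06122258147102514)])
slots (array([ 559.84659487, -158.67161524,   60.89051324]), [np.float64(0.03768806677386976), np.float64(0.037688066773960915)]) (array([ 514.61436017, -195.32092505,   68.40780509]), [np.float64(0.3358079942530595), np.float64(0.33580799425314906)])
[array([ 559.3, -158.3,   69. ]), array([ 514.6, -194.9,   69. ]), array([ 537.1, -176.2,   69. ])] mid [ 536.9 -176.6   69. ] 57.746310534451 39.269703364245174
[array([ 560.4, -158.1,   69. ]), array([ 514.8, -195.5,   69. ]), array([ 537.9, -176.2,   69. ])] mid [ 537.6 -176.8   69. ] 59.04842756917113 39.40439342743015
[ 536.88874892 -176.92560319  121.        ]
[ 536.97779592 -176.67267997  121.        ]
```

send_rows --motion '[{"tx": 0.0411, "ty": -0.0481, "tz": 0.02, "rx": 0, "ry": 0, "rz": 0, "gripper": -0.4}, {"tx": 0.0411, "ty": -0.0481, "tz": 0.02, "rx": 0, "ry": 0, "rz": 0, "gripper": -0.4}, {"tx": 0, "ty": 0, "tz": 0.05, "rx": 0, "ry": 0, "rz": 0, "gripper": -0.4}, {"tx": 0, "ty": 0, "tz": 0.05, "rx": 0, "ry": 0, "rz": 0, "gripper": -0.4}, {"tx": 0, "ty": 0, "tz": 0, "rx": 0, "ry": 0, "rz": 0, "gripper": -0.4}, {"tx": 0, "ty": 0, "tz": 0, "rx": 0, "ry": 0, "rz": 0, "gripper": -0.4}, {"tx": 0, "ty": 0, "tz": 0, "rx": 0, "ry": 0, "rz": 0, "gripper": -0.4}]'

```text
time_s: 13.32
ee_pos: [538.4, -177.3, 150.7]
ee_rot: [179.9, 0.0, 90.1]
force: [0.3, 0.2, -0.1]
gripper_width: 63.6
gripper_force: 0.0
```

send_rows --motion '[{"tx": 0.001, "ty": -0.002, "tz": 0.05, "rx": 0, "ry": 0, "rz": 0, "gripper": -0.4}, {"tx": 0, "ty": 0, "tz": 0.05, "rx": 0, "ry": 0, "rz": 0, "gripper": -0.4}, {"tx": 0, "ty": 0, "tz": 0.052, "rx": 0, "ry": 0, "rz": 0, "gripper": -0.4}, {"tx": 0, "ty": 0, "tz": 0, "rx": 0, "ry": 0, "rz": 0, "gripper": -0.4}, {"tx": 0, "ty": 0, "tz": 0, "rx": 0, "ry": 0, "rz": 0, "gripper": -0.4}, {"tx": 0, "ty": 0, "tz": 0, "rx": 0, "ry": 0, "rz": 0, "gripper": -0.4}]'

```text
time_s: 14.08
ee_pos: [537.7, -176.8, 74.9]
ee_rot: [179.8, 0.0, 90.1]
force: [-1.0, 0.0, 0.8]
gripper_width: 63.7
gripper_force: 0.0
```

send_rows --motion '[{"tx": 0, "ty": 0, "tz": 0, "rx": 0, "ry": 0, "rz": 0, "gripper": 1}, {"tx": 0, "ty": 0, "tz": 0, "rx": 0, "ry": 0, "rz": 0, "gripper": 1}, {"tx": 0, "ty": 0, "tz": 0, "rx": 0, "ry": 0, "rz": 0, "gripper": 1}, {"tx": 0, "ty": 0, "tz": 0, "rx": 0, "ry": 0, "rz": 0, "gripper": 1}, {"tx": 0, "ty": 0, "tz": 0, "rx": 0, "ry": 0, "rz": 0, "gripper": 1}, {"tx": 0, "ty": 0, "tz": 0, "rx": 0, "ry": 0, "rz": 0, "gripper": 1}]' --grip_force 35

```text
time_s: 14.82
ee_pos: [536.7, -176.4, 73.5]
ee_rot: [180.0, -0.0, 90.1]
force: [0.6, 0.3, 1.3]
gripper_width: 33.1
gripper_force: 35.0
```

send_rows --motion '[{"tx": 0, "ty": 0, "tz": -0.02, "rx": 0, "ry": 0, "rz": 0, "gripper": 1}, {"tx": 0, "ty": 0, "tz": -0.04, "rx": 0, "ry": 0, "rz": 0, "gripper": 1}, {"tx": 0, "ty": 0, "tz": -0.08, "rx": 0, "ry": 0, "rz": 0, "gripper": 1}, {"tx": 0, "ty": 0, "tz": -0.08, "rx": 0, "ry": 0, "rz": 0, "gripper": 1}, {"tx": 0, "ty": 0, "tz": -0.08, "rx": 0, "ry": 0, "rz": 0, "gripper": 1}, {"tx": 0, "ty": 0, "tz": 0, "rx": 0, "ry": 0, "rz": 0, "gripper": 1}, {"tx": 0, "ty": 0, "tz": 0, "rx": 0, "ry": 0, "rz": 0, "gripper": 1}, {"tx": 0, "ty": 0, "tz": 0, "rx": 0, "ry": 0, "rz": 0, "gripper": 1}]'

```text
time_s: 15.82
ee_pos: [535.5, -176.0, 221.3]
ee_rot: [-179.8, -0.1, 90.1]
force: [-0.2, 0.6, -2.4]
gripper_width: 32.9
gripper_force: 35.0
```

Run:
```python
from h import *
s=env.state();print(s['ee_pos'],s['ee_rot'],s['gripper_width'],s['force'])
plan([(542.6,185.3,225,157.2)],[10],(537,-176.6,224.5,90.1),1)
```

```text
[ 535.51015529 -176.03999655  221.28782428] [-1.79773047e+02 -8.57134066e-02  9.00673046e+01] 32.85369226016296 [-0.16893393  0.57616231 -2.43854113]
[{"tx": 0.0724, "ty": 0.0012, "tz": -0.0001, "rx": 0, "ry": 0, "rz": -0.2237, "gripper": 1}, {"tx": 0.0717, "ty": 0.0097, "tz": -0.0001, "rx": 0, "ry": 0, "rz": -0.2236, "gripper": 1}, {"tx": 0.0701, "ty": 0.018, "tz": -0.0001, "rx": 0, "ry": 0, "rz": -0.2237, "gripper": 1}, {"tx": 0.0675, "ty": 0.0261, "tz": -0.0001, "rx": 0, "ry": 0, "rz": -0.2237, "gripper": 1}, {"tx": 0.0641, "ty": 0.0338, "tz": -0.0001, "rx": 0, "ry": 0, "rz": -0.2236, "gripper": 1}, {"tx": 0.0596, "ty": 0.0411, "tz": -0.0001, "rx": 0, "ry": 0, "rz": -0.2237, "gripper": 1}, {"tx": 0.0544, "ty": 0.0477, "tz": -0.0001, "rx": 0, "ry": 0, "rz": -0.2237, "gripper": 1}, {"tx": 0.0485, "ty": 0.0537, "tz": -0.0001, "rx": 0, "ry": 0, "rz": -0.2236, "gripper": 1}, {"tx": 0.0419, "ty": 0.0591, "tz": -0.0001, "rx": 0, "ry": 0, "rz": -0.2237, "gripper": 1}, {"tx": 0.0346, "ty": 0.0635, "tz": -0.0001, "rx": 0, "ry": 0, "rz": -0.2237, "gripper": 1}]
end [542.61 185.28 225.   157.2 ]
```

send_rows --motion '[{"tx": 0.0724, "ty": 0.001, "tz": 0, "rx": 0, "ry": 0, "rz": -0.2237, "gripper": 1}, {"tx": 0.0717, "ty": 0.0097, "tz": 0, "rx": 0, "ry": 0, "rz": -0.2237, "gripper": 1}, {"tx": 0.07, "ty": 0.018, "tz": 0, "rx": 0, "ry": 0, "rz": -0.2237, "gripper": 1}, {"tx": 0.0675, "ty": 0.0261, "tz": 0, "rx": 0, "ry": 0, "rz": -0.2237, "gripper": 1}, {"tx": 0.0641, "ty": 0.0338, "tz": 0, "rx": 0, "ry": 0, "rz": -0.2237, "gripper": 1}, {"tx": 0.0596, "ty": 0.0411, "tz": 0, "rx": 0, "ry": 0, "rz": -0.2237, "gripper": 1}, {"tx": 0.0544, "ty": 0.0477, "tz": 0, "rx": 0, "ry": 0, "rz": -0.2237, "gripper": 1}, {"tx": 0.0485, "ty": 0.0537, "tz": 0, "rx": 0, "ry": 0, "rz": -0.2237, "gripper": 1}, {"tx": 0.0419, "ty": 0.059, "tz": 0, "rx": 0, "ry": 0, "rz": -0.2237, "gripper": 1}, {"tx": 0.0346, "ty": 0.0635, "tz": 0, "rx": 0, "ry": 0, "rz": -0.2237, "gripper": 1}, {"tx": 0, "ty": 0, "tz": 0, "rx": 0, "ry": 0, "rz": 0, "gripper": 1}, {"tx": 0, "ty": 0, "tz": 0, "rx": 0, "ry": 0, "rz": 0, "gripper": 1}]'

```text
time_s: 17.32
ee_pos: [541.8, 184.8, 222.3]
ee_rot: [-179.9, -0.1, 157.2]
force: [0.9, 0.1, -2.1]
gripper_width: 33.2
gripper_force: 35.0
```

send_rows --motion '[{"tx": 0, "ty": 0, "tz": 0.05, "rx": 0, "ry": 0, "rz": 0, "gripper": 1}, {"tx": 0, "ty": 0, "tz": 0.05, "rx": 0, "ry": 0, "rz": 0, "gripper": 1}, {"tx": 0, "ty": 0, "tz": 0, "rx": 0, "ry": 0, "rz": 0, "gripper": 1}, {"tx": 0, "ty": 0, "tz": 0, "rx": 0, "ry": 0, "rz": 0, "gripper": 1}, {"tx": 0, "ty": 0, "tz": 0, "rx": 0, "ry": 0, "rz": 0, "gripper": 1}, {"tx": 0, "ty": 0, "tz": 0, "rx": 0, "ry": 0, "rz": 0, "gripper": 1}]'

```text
time_s: 18.08
ee_pos: [542.8, 185.4, 174.3]
ee_rot: [179.9, 0.1, 157.2]
force: [-0.7, 1.2, -2.8]
gripper_width: 32.7
gripper_force: 35.0
```

Run:
```python
from h import *
g=grab('wrist');save(g,'p1');t=grab('scene');save(t,'s4');u=grab('top');save(u,'t4')
s=env.state();print(s['ee_pos'],s['ee_rot'],s['force'])
print(proj(g,(542.6,185.3,156)))
a=cv2.resize(g['frame'][140:440,170:470],(500,500),interpolation=cv2.INTER_CUBIC)
b=cv2.resize(t['frame'][210:330,330:450],(300,300),interpolation=cv2.INTER_CUBIC)
c=cv2.resize(u['frame'][160:300,180:320],(300,200))
cv2.imwrite('pics/m7.png',np.hstack([a,np.vstack([b,c])])[:,:,::-1])
```

```text
[542.42683778 185.41264242 173.80958523] [1.79975412e+02 2.60897335e-02 1.57181440e+02] [ 0.04330428 -0.21739712 -2.23359258]
[np.float64(323.028862071922), np.float64(275.55863493633353)]
```

View pics/m7.png

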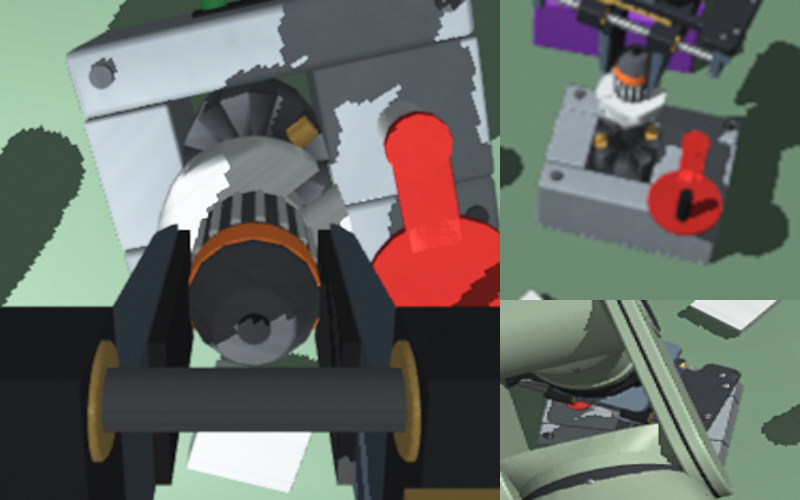

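Run:
```python
from h import *
g=load('p1');c=np.array([542.5,185.4]);n=np.array([542.6,185.3])
def pr(c,a,r,w,z):
    t=np.radians(a);p=c+r*np.array([np.cos(t),np.sin(t)])+w*np.array([-np.sin(t),np.cos(t)])
    u,v=proj(g,(*p,z));return round((u-170)/.6),round((v-140)/.6)
for a in(103.4,106.4,109.4): print(a,[pr(c,a,r,w,168.7) for r in(29.5,17.5) for w in(-5.5,5.5)])
print('dog',[pr(n,106.4,r,w,101) for r in(29,19.5) for w in(-4,4)])
a=cv2.resize(g['frame'][200:320,200:400],(800,480),interpolation=cv2.INTER_CUBIC)
G=cv2.cvtColor(g['frame'],cv2.COLOR_RGB2GRAY)[225:285:3,335:385:2]
for i,r in enumerate(G): print(225+3*i,' '.join(f'{x:3d}' for x in r))
```

```text
103.4 [(345, 201), (325, 173), (313, 223), (292, 195)]
106.4 [(343, 196), (321, 169), (312, 220), (289, 194)]
109.4 [(341, 192), (317, 166), (310, 217), (286, 192)]
dog [(318, 137), (306, 122), (299, 152), (287, 137)]
225 108 107 104  97  72  80  97  93  92  86  84  88  94 100 107  72  88  93  93  92 205 202 200 202 201
228 123 122 119 116 113 115 123 116  86  77  83  89  97 102 108  91  84  92  92 204 202 201 201 201 200
231 128 129 131 129 125 121 120 126 123 108  85  86  93  98 104 103  77  90  92 153 202 201 201 201 201
234 130 130 127 128 131 130 130 128 130 118 108  95  88  94  98 106  85  88 117 202 201 201 201 200 200
237 128 128 131 130 130 130 132 134 133 131 125 118  95  43  42  43  71  85 142 202 201 201 201 200 199
240 130 130 130 130 131 133 132 132 130 128 127 126 123  62  50  51  93 200 201 201 201 201 201 199 198
243 130 130 132 133 133 133 129 128 127 126 128 129 109  56  55  56  97 176 202 201 201 201 200 199 199
246 131 133 133 131 130 128 128 127 128 130 112  70  63  64  64  66  62 156 202 201 201 200 199 199 199
249 133 132 130 128 127 126 128 128 118  80  80  8
[... 497 characters left out ...]
 120 110  98  88 104 112 116 120 126 128 130 133 132 133 130 129 126 136 146
267  40  87 102  93  40  38  83 101 100 106 118 123 128 128 129 133 133 132 130 130 131 131 179 193 196
270  40  81 101 100  42  39  73 101 106 119 128 128 129 133 134 132 131 130 131 130 131 204 239 202 204
273  39  76 110 109  55  38  58 101 101 125 130 133 133 132 130 129 127 117 126 132 248 247 242 204 204
276  80  58  70 125  85  39  42 101 101  79 115 129 130 130 130 129 112  48  48  49 167 241 247 205 202
279  84  83  82  81  61  41  37  89 103  88 101 111 129  31  21  22  25  44  49  48  49  49  70 166 203
282  84  82  83  83  83  82  76  78 118  98  98 105 129  20  22  22  21  36  48  49  48  48  49  48 125
```

The last picture shows the held flange with its slot at (320,185) in line with the near dog at (300,130), to within about 2 degrees. The cover is well open. I lower it now, watching force and height.

send_rows --motion '[{"tx": 0, "ty": 0, "tz": 0.03, "rx": 0, "ry": 0, "rz": 0.02, "gripper": 1}, {"tx": 0, "ty": 0, "tz": 0.03, "rx": 0, "ry": 0, "rz": 0, "gripper": 1}, {"tx": 0, "ty": 0, "tz": 0.02, "rx": 0, "ry": 0, "rz": 0, "gripper": 1}, {"tx": 0, "ty": 0, "tz": 0.016, "rx": 0, "ry": 0, "rz": 0, "gripper": 1}, {"tx": 0, "ty": 0, "tz": 0, "rx": 0, "ry": 0, "rz": 0, "gripper": 1}, {"tx": 0, "ty": 0, "tz": 0, "rx": 0, "ry": 0, "rz": 0, "gripper": 1}, {"tx": 0, "ty": 0, "tz": 0, "rx": 0, "ry": 0, "rz": 0, "gripper": 1}]'

```text
time_s: 19.1
ee_pos: [542.7, 185.5, 126.0]
ee_rot: [180.0, 0.1, 156.6]
force: [0.0, 0.3, -2.3]
gripper_width: 32.8
gripper_force: 35.0
```

send_rows --motion '[{"tx": 0, "ty": 0, "tz": 0.004, "rx": 0, "ry": 0, "rz": 0, "gripper": 1}, {"tx": 0, "ty": 0, "tz": 0.004, "rx": 0, "ry": 0, "rz": 0, "gripper": 1}, {"tx": 0, "ty": 0, "tz": 0.002, "rx": 0, "ry": 0, "rz": 0, "gripper": 1}, {"tx": 0, "ty": 0, "tz": 0, "rx": 0, "ry": 0, "rz": 0, "gripper": 1}, {"tx": 0, "ty": 0, "tz": 0, "rx": 0, "ry": 0, "rz": 0, "gripper": 1}]'

```text
time_s: 19.73
ee_pos: [542.4, 185.4, 120.5]
ee_rot: [180.0, 0.0, 156.6]
force: [-0.5, 0.2, -3.0]
gripper_width: 32.8
gripper_force: 35.0
```

Below dog-top height (TCP 121) there is still no contact, so the dogs are entering the slots. I continue in 1 mm steps.

send_rows --motion '[{"tx": 0, "ty": 0, "tz": 0.002, "rx": 0, "ry": 0, "rz": 0, "gripper": 1}, {"tx": 0, "ty": 0, "tz": 0.002, "rx": 0, "ry": 0, "rz": 0, "gripper": 1}, {"tx": 0, "ty": 0, "tz": 0, "rx": 0, "ry": 0, "rz": 0, "gripper": 1}, {"tx": 0, "ty": 0, "tz": 0, "rx": 0, "ry": 0, "rz": 0, "gripper": 1}]'

```text
time_s: 20.23
ee_pos: [542.3, 185.3, 118.4]
ee_rot: [180.0, -0.0, 156.6]
force: [0.4, 0.6, -1.2]
gripper_width: 32.6
gripper_force: 35.0
```

send_rows --motion '[{"tx": 0, "ty": 0, "tz": 0.002, "rx": 0, "ry": 0, "rz": 0, "gripper": 1}, {"tx": 0, "ty": 0, "tz": 0, "rx": 0, "ry": 0, "rz": 0, "gripper": 1}, {"tx": 0, "ty": 0, "tz": 0, "rx": 0, "ry": 0, "rz": 0, "gripper": 1}]'

```text
time_s: 20.6
ee_pos: [542.3, 185.4, 117.5]
ee_rot: [180.0, 0.0, 156.6]
force: [0.6, 0.4, -3.0]
gripper_width: 32.5
gripper_force: 35.0
```

send_rows --motion '[{"tx": 0, "ty": 0, "tz": 0.001, "rx": 0, "ry": 0, "rz": 0, "gripper": 1}, {"tx": 0, "ty": 0, "tz": 0, "rx": 0, "ry": 0, "rz": 0, "gripper": 1}, {"tx": 0, "ty": 0, "tz": 0, "rx": 0, "ry": 0, "rz": 0, "gripper": 1}, {"tx": 0, "ty": 0, "tz": 0, "rx": 0, "ry": 0, "rz": 0, "gripper": 1}]'

```text
time_s: 21.1
ee_pos: [542.3, 185.4, 117.0]
ee_rot: [180.0, 0.0, 156.6]
force: [0.0, -0.2, -2.0]
gripper_width: 32.7
gripper_force: 35.0
```

send_rows --motion '[{"tx": 0, "ty": 0, "tz": 0.001, "rx": 0, "ry": 0, "rz": 0, "gripper": 1}, {"tx": 0, "ty": 0, "tz": 0, "rx": 0, "ry": 0, "rz": 0, "gripper": 1}, {"tx": 0, "ty": 0, "tz": 0, "rx": 0, "ry": 0, "rz": 0, "gripper": 1}, {"tx": 0, "ty": 0, "tz": 0, "rx": 0, "ry": 0, "rz": 0, "gripper": 1}]'

```text
time_s: 21.6
ee_pos: [542.4, 185.4, 116.5]
ee_rot: [180.0, 0.0, 156.6]
force: [-0.5, 0.0, -2.4]
gripper_width: 32.5
gripper_force: 35.0
```

send_rows --motion '[{"tx": 0, "ty": 0, "tz": 0.001, "rx": 0, "ry": 0, "rz": 0, "gripper": 1}, {"tx": 0, "ty": 0, "tz": 0, "rx": 0, "ry": 0, "rz": 0, "gripper": 1}, {"tx": 0, "ty": 0, "tz": 0, "rx": 0, "ry": 0, "rz": 0, "gripper": 1}, {"tx": 0, "ty": 0, "tz": 0, "rx": 0, "ry": 0, "rz": 0, "gripper": 1}]'

```text
time_s: 22.1
ee_pos: [542.6, 185.3, 116.4]
ee_rot: [180.0, 0.0, 156.6]
force: [-0.3, -1.1, 3.1]
gripper_width: 32.8
gripper_force: 35.0
```

send_rows --motion '[{"tx": 0, "ty": 0, "tz": 0.001, "rx": 0, "ry": 0, "rz": 0, "gripper": 1}, {"tx": 0, "ty": 0, "tz": 0, "rx": 0, "ry": 0, "rz": 0, "gripper": 1}, {"tx": 0, "ty": 0, "tz": 0, "rx": 0, "ry": 0, "rz": 0, "gripper": 1}, {"tx": 0, "ty": 0, "tz": 0, "rx": 0, "ry": 0, "rz": 0, "gripper": 1}]'

```text
time_s: 22.6
ee_pos: [542.9, 185.4, 116.4]
ee_rot: [179.9, 0.1, 156.6]
force: [-1.2, -1.4, 6.3]
gripper_width: 33.2
gripper_force: 35.0
```

Contact at TCP 116.4 matches the plunger height, with the flange 8 mm proud. I let go here.

send_rows --motion '[{"tx": 0, "ty": 0, "tz": -0.001, "rx": 0, "ry": 0, "rz": 0, "gripper": 1}, {"tx": 0, "ty": 0, "tz": 0, "rx": 0, "ry": 0, "rz": 0, "gripper": -0.4}, {"tx": 0, "ty": 0, "tz": 0, "rx": 0, "ry": 0, "rz": 0, "gripper": -0.4}, {"tx": 0, "ty": 0, "tz": 0, "rx": 0, "ry": 0, "rz": 0, "gripper": -0.4}, {"tx": 0, "ty": 0, "tz": 0, "rx": 0, "ry": 0, "rz": 0, "gripper": -0.4}, {"tx": 0, "ty": 0, "tz": 0, "rx": 0, "ry": 0, "rz": 0, "gripper": -0.4}]'

```text
time_s: 23.35
ee_pos: [542.3, 185.3, 115.9]
ee_rot: [180.0, -0.0, 156.6]
force: [0.5, -0.1, 0.6]
gripper_width: 64.0
gripper_force: 0.0
```

send_rows --motion '[{"tx": 0, "ty": 0, "tz": -0.06, "rx": 0, "ry": 0, "rz": 0, "gripper": -0.4}, {"tx": 0, "ty": 0, "tz": -0.06, "rx": 0, "ry": 0, "rz": 0, "gripper": -0.4}, {"tx": 0, "ty": 0, "tz": -0.04, "rx": 0, "ry": 0, "rz": 0, "gripper": -0.4}, {"tx": 0, "ty": 0, "tz": 0, "rx": 0, "ry": 0, "rz": 0, "gripper": 1}, {"tx": 0, "ty": 0, "tz": 0, "rx": 0, "ry": 0, "rz": 0, "gripper": 1}, {"tx": 0, "ty": 0, "tz": 0, "rx": 0, "ry": 0, "rz": 0, "gripper": 1}, {"tx": 0, "ty": 0, "tz": 0, "rx": 0, "ry": 0, "rz": 0, "gripper": 1}, {"tx": 0, "ty": 0, "tz": 0, "rx": 0, "ry": 0, "rz": 0, "gripper": 1}, {"tx": 0, "ty": 0, "tz": 0, "rx": 0, "ry": 0, "rz": 0, "gripper": 1}]' --grip_force 10

```text
time_s: 24.48
ee_pos: [542.3, 185.3, 195.8]
ee_rot: [-180.0, -0.0, 156.6]
force: [0.8, 0.1, -0.4]
gripper_width: 6.6
gripper_force: 0.0
```

send_rows --motion '[{"tx": 0, "ty": 0, "tz": 0.03, "rx": 0, "ry": 0, "rz": 0, "gripper": 1}, {"tx": 0, "ty": 0, "tz": 0.024, "rx": 0, "ry": 0, "rz": 0, "gripper": 1}, {"tx": 0, "ty": 0, "tz": 0, "rx": 0, "ry": 0, "rz": 0, "gripper": 1}, {"tx": 0, "ty": 0, "tz": 0, "rx": 0, "ry": 0, "rz": 0, "gripper": 1}, {"tx": 0, "ty": 0, "tz": 0, "rx": 0, "ry": 0, "rz": 0, "gripper": 1}]'

```text
time_s: 25.1
ee_pos: [542.6, 185.4, 169.4]
ee_rot: [180.0, 0.0, 156.6]
force: [-0.0, 0.1, 0.5]
gripper_width: 0.3
gripper_force: 0.0
```

send_rows --motion '[{"tx": 0, "ty": 0, "tz": 0.002, "rx": 0, "ry": 0, "rz": 0, "gripper": 1}, {"tx": 0, "ty": 0, "tz": 0.002, "rx": 0, "ry": 0, "rz": 0, "gripper": 1}, {"tx": 0, "ty": 0, "tz": 0.002, "rx": 0, "ry": 0, "rz": 0, "gripper": 1}, {"tx": 0, "ty": 0, "tz": 0.002, "rx": 0, "ry": 0, "rz": 0, "gripper": 1}, {"tx": 0, "ty": 0, "tz": 0, "rx": 0, "ry": 0, "rz": 0, "gripper": 1}, {"tx": 0, "ty": 0, "tz": 0, "rx": 0, "ry": 0, "rz": 0, "gripper": 1}]'

```text
time_s: 25.85
ee_pos: [542.3, 185.3, 165.0]
ee_rot: [180.0, -0.0, 156.6]
force: [-1.1, 0.5, -0.1]
gripper_width: 0.2
gripper_force: 0.0
```

send_rows --motion '[{"tx": 0, "ty": 0, "tz": 0.002, "rx": 0, "ry": 0, "rz": 0, "gripper": 1}, {"tx": 0, "ty": 0, "tz": 0.002, "rx": 0, "ry": 0, "rz": 0, "gripper": 1}, {"tx": 0, "ty": 0, "tz": 0, "rx": 0, "ry": 0, "rz": 0, "gripper": 1}, {"tx": 0, "ty": 0, "tz": 0, "rx": 0, "ry": 0, "rz": 0, "gripper": 1}, {"tx": 0, "ty": 0, "tz": 0, "rx": 0, "ry": 0, "rz": 0, "gripper": 1}]'

```text
time_s: 26.48
ee_pos: [542.3, 185.3, 163.0]
ee_rot: [180.0, 0.0, 156.6]
force: [0.4, 0.2, -0.1]
gripper_width: 0.2
gripper_force: 0.0
```

send_rows --motion '[{"tx": 0, "ty": 0, "tz": 0.002, "rx": 0, "ry": 0, "rz": 0, "gripper": 1}, {"tx": 0, "ty": 0, "tz": 0.002, "rx": 0, "ry": 0, "rz": 0, "gripper": 1}, {"tx": 0, "ty": 0, "tz": 0, "rx": 0, "ry": 0, "rz": 0, "gripper": 1}, {"tx": 0, "ty": 0, "tz": 0, "rx": 0, "ry": 0, "rz": 0, "gripper": 1}]'

```text
time_s: 26.98
ee_pos: [542.3, 185.3, 161.0]
ee_rot: [180.0, 0.0, 156.6]
force: [0.1, 0.5, 0.4]
gripper_width: 0.7
gripper_force: 0.0
```

send_rows --motion '[{"tx": 0, "ty": 0, "tz": 0.002, "rx": 0, "ry": 0, "rz": 0, "gripper": 1}, {"tx": 0, "ty": 0, "tz": 0.002, "rx": 0, "ry": 0, "rz": 0, "gripper": 1}, {"tx": 0, "ty": 0, "tz": 0, "rx": 0, "ry": 0, "rz": 0, "gripper": 1}, {"tx": 0, "ty": 0, "tz": 0, "rx": 0, "ry": 0, "rz": 0, "gripper": 1}]'

```text
time_s: 27.48
ee_pos: [542.3, 185.3, 159.0]
ee_rot: [180.0, 0.0, 156.6]
force: [0.1, -0.2, -0.0]
gripper_width: 0.7
gripper_force: 0.0
```

No contact yet at TCP 159, though the top should be at about 164. My ten picture views are used, so I locate the orange ring by image code.

Run:
```python
from h import *
def ring(g,box):
    x0,y0,x1,y1=box;h=cv2.cvtColor(g['frame'][y0:y1,x0:x1],cv2.COLOR_RGB2HSV)
    m=((h[...,0]>=6)&(h[...,0]<=16)&(h[...,1]>170)&(h[...,2]>90)).astype(np.uint8)
    n,l,st,c=cv2.connectedComponentsWithStats(m)
    return [(s[:5]+[x0,y0,0,0,0]).tolist() for s in st[1:] if s[4]>3]
for n in['scene','wrist','top']:
    g=grab(n);save(g,'k_'+n)
    c=np.array([542.6,185.3]);P=[np.array(proj(g,(*c,z))).round(1).tolist() for z in(137,145,156,164)]
    u,v=map(int,P[0]);print(n,'axis at z137,145,156,164',P)
    print(ring(g,(max(u-60,0),max(v-60,0),u+60,v+60)))
    if n=='scene': F=g['frame']; print(cv2.cvtColor(F,cv2.COLOR_RGB2GRAY)[v-30:v+30:2,u-30:u+30:2])
print(ring(load('s4'),(330,210,450,330)),ring(load('scene'),(190,225,270,285)))
```

```text
scene axis at z137,145,156,164 [[381.1, 253.5], [381.4, 251.4], [381.8, 248.5], [382.1, 246.4]]
[[375, 254, 13, 5, 31]]
[[ 67  67  68  68  69  69  68  68  52  36  38  46  53  53  68  74  49  49
   49  52  74 120 123 111  53  37  44  52  54  49]
 [ 68  67  67  67  67  68  68  69  57  37  36  37  38  69  97  71  56  51
   49  49  48  42  45 110 132 122  84  38  39  49]
 [ 66  66  67  67  67  68  67  68  68  63  56  40  37  44  46  37  44  53
   59  52  59  82  54  68  71  91 128  74  52  43]
 [104  83  77  72  67  67  67  67  67  68  68  66  57  39  41  37  37  36
   39  51  86 176 118  90  65  68  69  69  56  48]
 [127 126 127 118 109 111  87  71  75  68  66  67  72  71  58  31  37  37
   38  47  79 101 163 170 142 108  63  68  48  42]
 [127 127 127 127 127 127 127 127 123 115 108 103  78  85  70  30  58  44
   37  32  60  69  69  87 118 166 175 111  74  45]
 [126 127 126 126 126 126 126 126 127 126 127 127 117  85  65  31  77  85
   44  36  66  67  67  67  66  77 101 153 183 126]
 [126 126 127 127 126 126 126 126 127 126 127 127 118  86  58  33  83  80
   36  76 114 111  93  75  71  
[... 2358 characters left out ...]
135 148 163 163 142  86  86  87  86]
 [151 152 154 149 135 133 109  57  41  56  49  47  59  84  85  67  50  55
   37  31 119 166 163 162 160 127  87  88  87  86]
 [ 92  86 132 156 154 154 156 154 142 131 101  69  67  75  74  67  60  51
   33  34 134 164 138 111  91  94 108 116 100  98]
 [ 90  72 143 158 157 158 155 156 156 158 154 159 150 134 124  84  72  59
   29  45 164 123  86  84  86  97 109 121  89 102]]
wrist axis at z137,145,156,164 [[323.4, 273.7], [323.5, 279.3], [323.6, 287.6], [323.7, 294.1]]
[[289, 245, 64, 29, 413], [353, 278, 1, 8, 8]]
top axis at z137,145,156,164 [[247.3, 231.1], [246.7, 230.4], [245.8, 229.3], [245.2, 228.5]]
[]
[[376, 237, 12, 7, 34]] [[221, 251, 12, 6, 27]]
```

Run:
```python
from h import *
g=load('k_scene')
print('init z102',proj(g,(537,-176.7,102)),'obs',(226.5,253.5))
print('held z202.5',proj(g,(542.5,185.4,155.6+47)),'obs',(381.5,240))
for o in(98,94,90,86): print('now origin',o,proj(g,(542.6,185.3,o+47)),'obs',(381,256))
# wrist: ring bottom/edge visible; bbox 289..353 x, top 245
w=load('k_wrist')
p=load('p1')
h=cv2.cvtColor(p['frame'],cv2.COLOR_RGB2HSV);m=(h[...,0]>=6)&(h[...,0]<=16)&(h[...,1]>170)&(h[...,2]>90)
ys,xs=np.nonzero(m[220:360,260:380]);print('p1 ring bbox',xs.min()+260,xs.max()+260,ys.min()+220)
def arc(g,o):
    pts=[proj(g,(542.5+17*np.cos(t),185.4+17*np.sin(t),z)) for t in np.linspace(0,6.28,90) for z in(o+42,o+52)]
    pts=np.array(pts);return pts.min(0).round(1),pts.max(0).round(1)
print('p1 pred',arc(p,155.4))
for o in(98,94,90): print(o,arc(w,o),w['state']['ee_pos'])
```

```text
init z102 [np.float64(225.82950233673648), np.float64(249.77629451730974)] obs (226.5, 253.5)
held z202.5 [np.float64(383.51425303701257), np.float64(235.83571480843253)] obs (381.5, 240)
now origin 98 [np.float64(381.41219969134653), np.float64(251.42628597990682)] obs (381, 256)
now origin 94 [np.float64(381.27543858403976), np.float64(252.46193967856354)] obs (381, 256)
now origin 90 [np.float64(381.13941000436984), np.float64(253.49204614985828)] obs (381, 256)
now origin 86 [np.float64(381.0041080826471), np.float64(254.51664984331254)] obs (381, 256)
p1 ring bbox 283 361 274
p1 pred (array([283.4, 274.3]), array([363.9, 355.8]))
98 (array([290.8, 245.6]), array([356.5, 312.5])) [542.34241973 185.34825144 158.96781324]
94 (array([291.3, 243.3]), array([355.9, 309.1])) [542.34241973 185.34825144 158.96781324]
90 (array([291.8, 241.1]), array([355.3, 305.8])) [542.34241973 185.34825144 158.96781324]
```

send_rows --motion '[{"tx": 0, "ty": 0, "tz": 0.002, "rx": 0, "ry": 0, "rz": 0, "gripper": 1}, {"tx": 0, "ty": 0, "tz": 0, "rx": 0, "ry": 0, "rz": 0, "gripper": 1}, {"tx": 0, "ty": 0, "tz": 0, "rx": 0, "ry": 0, "rz": 0, "gripper": 1}]'

```text
time_s: 28.0
ee_pos: [542.3, 185.4, 157.9]
ee_rot: [180.0, -0.0, 156.6]
force: [-0.5, 0.2, -0.0]
gripper_width: 0.4
gripper_force: 0.0
```

send_rows --motion '[{"tx": 0, "ty": 0, "tz": 0.002, "rx": 0, "ry": 0, "rz": 0, "gripper": 1}, {"tx": 0, "ty": 0, "tz": 0, "rx": 0, "ry": 0, "rz": 0, "gripper": 1}, {"tx": 0, "ty": 0, "tz": 0, "rx": 0, "ry": 0, "rz": 0, "gripper": 1}]'

```text
time_s: 28.38
ee_pos: [542.3, 185.3, 157.0]
ee_rot: [180.0, 0.0, 156.6]
force: [-0.2, -0.5, 0.1]
gripper_width: 0.6
gripper_force: 0.0
```

```bash
cat > r.py <<'E'
from h import *
def box(g,b):
    x0,y0,x1,y1=b;h=cv2.cvtColor(g['frame'],cv2.COLOR_RGB2HSV)
    m=(h[...,0]>=6)&(h[...,0]<=16)&(h[...,1]>170)&(h[...,2]>60)
    ys,xs=np.nonzero(m[y0:y1,x0:x1]);return xs.min()+x0,xs.max()+x0,ys.min()+y0,ys.max()+y0,len(xs),round(ys.mean()+y0,2)
def arc(g,o):
    pts=np.array([proj(g,(542.5+17*np.cos(t),185.4+17*np.sin(t),z)) for t in np.linspace(0,6.28,90) for z in(o+42,o+52)]);return [*pts.min(0).round(1),*pts.max(0).round(1)]
E
python3 - <<'E'
from r import *
W=grab('wrist');S=grab('scene');save(W,'k2_wrist');save(S,'k2_scene')
for w,s in((load('k_wrist'),load('k_scene')),(W,S)):
    print(w['state']['ee_pos'],w['state']['force'],'wrist',box(w,(260,220,380,320)),'scene',box(s,(365,240,400,270)))
for o in(98,94,90): print(o,arc(W,o))
E
```

```text
[542.34241973 185.34825144 158.96781324] [0.09168969 0.65741404 0.41542993] wrist (np.int64(289), np.int64(353), np.int64(245), np.int64(285), 421, np.float64(254.1)) scene (np.int64(375), np.int64(387), np.int64(254), np.int64(258), 31, np.float64(256.55))
[542.33516973 185.34456199 156.95780636] [-0.24364129 -0.50345195  0.13070217] wrist (np.int64(290), np.int64(353), np.int64(246), np.int64(287), 425, np.float64(255.17)) scene (np.int64(375), np.int64(387), np.int64(254), np.int64(258), 29, np.float64(256.59))
98 [np.float64(290.5), np.float64(246.7), np.float64(356.8), np.float64(314.2)]
94 [np.float64(291.1), np.float64(244.4), np.float64(356.2), np.float64(310.8)]
90 [np.float64(291.6), np.float64(242.2), np.float64(355.6), np.float64(307.5)]
```

send_rows --motion '[{"tx": 0, "ty": 0, "tz": 0.001, "rx": 0, "ry": 0, "rz": 0, "gripper": 1}, {"tx": 0, "ty": 0, "tz": 0, "rx": 0, "ry": 0, "rz": 0, "gripper": 1}, {"tx": 0, "ty": 0, "tz": 0, "rx": 0, "ry": 0, "rz": 0, "gripper": 1}]'

```text
time_s: 28.85
ee_pos: [542.3, 185.3, 156.4]
ee_rot: [180.0, -0.0, 156.6]
force: [0.4, -0.7, -0.3]
gripper_width: 0.4
gripper_force: 0.0
```

send_rows --motion '[{"tx": 0, "ty": 0, "tz": 0.001, "rx": 0, "ry": 0, "rz": 0, "gripper": 1}, {"tx": 0, "ty": 0, "tz": 0, "rx": 0, "ry": 0, "rz": 0, "gripper": 1}, {"tx": 0, "ty": 0, "tz": 0, "rx": 0, "ry": 0, "rz": 0, "gripper": 1}]'

```text
time_s: 29.22
ee_pos: [542.3, 185.3, 155.9]
ee_rot: [180.0, -0.0, 156.6]
force: [0.3, 0.7, 0.4]
gripper_width: 0.7
gripper_force: 0.0
```

Run:
```python
from r import *
W=grab('wrist');save(W,'k3_wrist')
print(W['state']['ee_pos'],W['state']['force'],'wrist',box(W,(260,220,380,320)))
S=load('k2_scene')
for n,b,p in(('scene',(205,240,245,265),(537,-176.7,102)),('s4',(365,225,400,255),(542.5,185.4,202.5)),('k2_scene',(365,240,400,270),(542.6,185.3,137))):
    print(n,box(load(n),b),proj(load(n),p))
```

```text
[542.31915647 185.32947995 155.93772574] [0.25370677 0.66137759 0.36998927] wrist (np.int64(290), np.int64(353), np.int64(247), np.int64(288), 423, np.float64(255.58))
scene (np.int64(221), np.int64(232), np.int64(251), np.int64(256), 27, np.float64(254.56)) [np.float64(225.82950233673648), np.float64(249.77629451730974)]
s4 (np.int64(376), np.int64(387), np.int64(237), np.int64(243), 34, np.float64(241.06)) [np.float64(383.51053974204626), np.float64(235.86381160960414)]
k2_scene (np.int64(375), np.int64(387), np.int64(254), np.int64(258), 29, np.float64(256.59)) [np.float64(381.13941000436984), np.float64(253.49204614985828)]
```

Both cameras put the arbor still about 8 mm proud, and the force stays at zero. The fingers seem to end a little above the nominal TCP, so I carry on down gently until they touch.

send_rows --motion '[{"tx": 0, "ty": 0, "tz": 0.002, "rx": 0, "ry": 0, "rz": 0, "gripper": 1}, {"tx": 0, "ty": 0, "tz": 0.002, "rx": 0, "ry": 0, "rz": 0, "gripper": 1}, {"tx": 0, "ty": 0, "tz": 0.002, "rx": 0, "ry": 0, "rz": 0, "gripper": 1}, {"tx": 0, "ty": 0, "tz": 0, "rx": 0, "ry": 0, "rz": 0, "gripper": 1}]'

```text
time_s: 29.78
ee_pos: [542.2, 185.3, 152.8]
ee_rot: [-180.0, -0.0, 156.6]
force: [0.9, 1.2, 0.1]
gripper_width: 0.5
gripper_force: 0.0
```

send_rows --motion '[{"tx": 0, "ty": 0, "tz": 0.002, "rx": 0, "ry": 0, "rz": 0, "gripper": 1}, {"tx": 0, "ty": 0, "tz": 0.002, "rx": 0, "ry": 0, "rz": 0, "gripper": 1}, {"tx": 0, "ty": 0, "tz": 0.002, "rx": 0, "ry": 0, "rz": 0, "gripper": 1}, {"tx": 0, "ty": 0, "tz": 0, "rx": 0, "ry": 0, "rz": 0, "gripper": 1}]'

```text
time_s: 30.28
ee_pos: [542.3, 185.3, 149.8]
ee_rot: [-180.0, -0.0, 156.6]
force: [0.3, -0.1, 0.4]
gripper_width: 0.4
gripper_force: 0.0
```

Run:
```python
from r import *
W=grab('wrist');S=grab('scene');save(W,'k4_wrist');save(S,'k4_scene')
print(W['state']['ee_pos'],W['state']['force'],W['state']['torque'],'wrist',box(W,(260,220,380,330)),'scene',box(S,(365,240,400,270)))
print([arc(W,o) for o in(98,90)])
```

```text
[542.26626226 185.3227694  149.84927467] [ 0.25071399 -0.12362038  0.40462821] [-0.05349157 -0.02092876  0.05369907] wrist (np.int64(288), np.int64(354), np.int64(250), np.int64(294), 463, np.float64(259.51)) scene (np.int64(375), np.int64(387), np.int64(254), np.int64(258), 30, np.float64(256.57))
[[np.float64(289.6), np.float64(251.1), np.float64(358.1), np.float64(320.7)], [np.float64(290.7), np.float64(246.3), np.float64(356.8), np.float64(313.6)]]
```

send_rows --motion '[{"tx": 0, "ty": 0, "tz": 0.002, "rx": 0, "ry": 0, "rz": 0, "gripper": 1}, {"tx": 0, "ty": 0, "tz": 0.002, "rx": 0, "ry": 0, "rz": 0, "gripper": 1}, {"tx": 0, "ty": 0, "tz": 0.002, "rx": 0, "ry": 0, "rz": 0, "gripper": 1}, {"tx": 0, "ty": 0, "tz": 0, "rx": 0, "ry": 0, "rz": 0, "gripper": 1}]'

```text
time_s: 30.88
ee_pos: [542.2, 185.3, 146.8]
ee_rot: [-180.0, -0.0, 156.6]
force: [0.3, 0.9, 0.2]
gripper_width: 0.3
gripper_force: 0.0
```

send_rows --motion '[{"tx": 0, "ty": 0, "tz": 0.002, "rx": 0, "ry": 0, "rz": 0, "gripper": 1}, {"tx": 0, "ty": 0, "tz": 0.002, "rx": 0, "ry": 0, "rz": 0, "gripper": 1}, {"tx": 0, "ty": 0, "tz": 0.002, "rx": 0, "ry": 0, "rz": 0, "gripper": 1}, {"tx": 0, "ty": 0, "tz": 0, "rx": 0, "ry": 0, "rz": 0, "gripper": 1}]'

```text
time_s: 31.38
ee_pos: [542.3, 185.3, 143.8]
ee_rot: [-180.0, -0.0, 156.6]
force: [-0.2, -0.0, 1.0]
gripper_width: 0.3
gripper_force: 0.0
```

send_rows --motion '[{"tx": 0, "ty": 0, "tz": 0.002, "rx": 0, "ry": 0, "rz": 0, "gripper": 1}, {"tx": 0, "ty": 0, "tz": 0.002, "rx": 0, "ry": 0, "rz": 0, "gripper": 1}, {"tx": 0, "ty": 0, "tz": 0, "rx": 0, "ry": 0, "rz": 0, "gripper": 1}]'

```text
time_s: 31.75
ee_pos: [542.3, 185.3, 141.9]
ee_rot: [-180.0, -0.0, 156.6]
force: [0.5, -0.6, 0.0]
gripper_width: 0.6
gripper_force: 0.0
```

Run:
```python
from r import *
W=grab('wrist');save(W,'k5_wrist')
print(W['state']['ee_pos'],W['state']['force'],box(W,(260,220,380,330)),arc(W,98))
print('tcp',proj(W,W['state']['ee_pos']),[proj(W,(542.3,185.3,z))[1] for z in (156,164,175)])
G=cv2.cvtColor(W['frame'],cv2.COLOR_RGB2GRAY)
print(' '*4,list(range(262,386,5)))
for v in range(235,400,6): print(v,' '.join(f'{x:3d}' for x in G[v,262:386:5]))
```

```text
[542.27305316 185.31221593 141.87000433] [ 0.5179302  -0.62556524  0.04391703] (np.int64(288), np.int64(355), np.int64(256), np.int64(286), 501, np.float64(264.81)) [np.float64(288.4), np.float64(256.2), np.float64(359.5), np.float64(328.4)]
tcp [np.float64(323.51634507892226), np.float64(289.47294528200604)] [np.float64(301.74549008387163), np.float64(309.435545089898), np.float64(321.0831827793526)]
     [262, 267, 272, 277, 282, 287, 292, 297, 302, 307, 312, 317, 322, 327, 332, 337, 342, 347, 352, 357, 362, 367, 372, 377, 382]
235 195 192  57  60 249 248 247 248 248 244 123 123 123 123 126 124 120 122 106  98  88  47  84  87  86
241 197 196  89 231 249 245 250 248 248 123  97  56  70  80 110 123  91  33  87  77  92 112  76  87 109
247 198 197 148 237 249 249 249 123  96  36  97  37  73  73  37  95 117  84  61 107 119 127  58  87 192
253 199 197 170 241 249 249 248  43  96  36 115  38  92  88  38  96  37 100 118 125 126 124 234 193 192
259 199 196 197 244 249 248 172 104  90  78  80  79  78  80  80  72  35  96 122 123 124 226 244 192 192
265 198 196 197 245 247 249  96  72  77 175 
[... 1647 characters left out ...]
  23  23  23  91  43  42  44  43  42  92  24  23  24  24  23  23  23  22  23
367  25  23  24  25  24  22  25  24  24  94  49  50  49  49  49  93  24  25  24  25  24  24  24  24  24
373  27  28  29  28  29  29  29  30  28  95  54  54  55  55  56  98  28  28  29  29  30  28  28  28  28
379  28  29  29  29  29  29  29  29  29  97  59  58  58  57  57  97  28  29  27  28  29  29  28  28  29
385  28  28  28  28  28  28  28  27  28 103  58  58  58  58  58  97  29  29  28  29  28  29  29  27  28
391  29  28  29  29  28  28  29  29  27 101  58  57  58  58  56  96  28  28  29  29  29  28  28  29  29
397  29  29  28  29  28  29  29  28  28 100  56  55  56  54  55  99  27  27  28  28  28  28  26  29  28
```

The fingertips show in front of the chuck just above its top, so they end some 22–25 mm behind the nominal TCP. Contact is near, and I continue gently.

send_rows --motion '[{"tx": 0, "ty": 0, "tz": 0.002, "rx": 0, "ry": 0, "rz": 0, "gripper": 1}, {"tx": 0, "ty": 0, "tz": 0.002, "rx": 0, "ry": 0, "rz": 0, "gripper": 1}, {"tx": 0, "ty": 0, "tz": 0, "rx": 0, "ry": 0, "rz": 0, "gripper": 1}]'

```text
time_s: 32.17
ee_pos: [542.2, 185.3, 139.8]
ee_rot: [-180.0, -0.0, 156.6]
force: [-0.2, 0.1, 0.2]
gripper_width: 0.7
gripper_force: 0.0
```

send_rows --motion '[{"tx": 0, "ty": 0, "tz": 0.002, "rx": 0, "ry": 0, "rz": 0, "gripper": 1}, {"tx": 0, "ty": 0, "tz": 0.002, "rx": 0, "ry": 0, "rz": 0, "gripper": 1}, {"tx": 0, "ty": 0, "tz": 0, "rx": 0, "ry": 0, "rz": 0, "gripper": 1}]'

```text
time_s: 32.55
ee_pos: [543.2, 185.7, 139.3]
ee_rot: [179.9, 0.1, 156.6]
force: [-0.8, 0.3, 6.3]
gripper_width: 0.6
gripper_force: 2.9
```

send_rows --motion '[{"tx": 0, "ty": 0, "tz": 0.002, "rx": 0, "ry": 0, "rz": 0, "gripper": 1}, {"tx": 0, "ty": 0, "tz": 0.002, "rx": 0, "ry": 0, "rz": 0, "gripper": 1}, {"tx": 0, "ty": 0, "tz": 0, "rx": 0, "ry": 0, "rz": 0, "gripper": 1}]'

```text
time_s: 32.92
ee_pos: [543.3, 185.7, 137.5]
ee_rot: [179.9, 0.1, 156.6]
force: [0.0, 0.5, 7.3]
gripper_width: 0.9
gripper_force: 3.3
```

Contact came at 139.4, and the plunger slides at about 7 N. I press on for the 8 mm, to about 131.4.

send_rows --motion '[{"tx": 0, "ty": 0, "tz": 0.002, "rx": 0, "ry": 0, "rz": 0, "gripper": 1}, {"tx": 0, "ty": 0, "tz": 0.002, "rx": 0, "ry": 0, "rz": 0, "gripper": 1}, {"tx": 0, "ty": 0, "tz": 0.002, "rx": 0, "ry": 0, "rz": 0, "gripper": 1}, {"tx": 0, "ty": 0, "tz": 0.002, "rx": 0, "ry": 0, "rz": 0, "gripper": 1}, {"tx": 0, "ty": 0, "tz": 0, "rx": 0, "ry": 0, "rz": 0, "gripper": 1}, {"tx": 0, "ty": 0, "tz": 0, "rx": 0, "ry": 0, "rz": 0, "gripper": 1}]'

```text
time_s: 33.67
ee_pos: [543.4, 185.8, 133.5]
ee_rot: [179.9, 0.1, 156.6]
force: [-0.7, 0.1, 5.9]
gripper_width: 0.5
gripper_force: 3.3
```

send_rows --motion '[{"tx": 0, "ty": 0, "tz": 0.002, "rx": 0, "ry": 0, "rz": 0, "gripper": 1}, {"tx": 0, "ty": 0, "tz": 0.002, "rx": 0, "ry": 0, "rz": 0, "gripper": 1}, {"tx": 0, "ty": 0, "tz": 0.002, "rx": 0, "ry": 0, "rz": 0, "gripper": 1}, {"tx": 0, "ty": 0, "tz": 0, "rx": 0, "ry": 0, "rz": 0, "gripper": 1}, {"tx": 0, "ty": 0, "tz": 0, "rx": 0, "ry": 0, "rz": 0, "gripper": 1}]'

```text
time_s: 34.3
ee_pos: [543.5, 186.0, 131.9]
ee_rot: [179.8, 0.2, 156.6]
force: [-3.0, 0.3, 13.5]
gripper_width: 0.7
gripper_force: 6.5
```

Now the force rises and the motion stops near 131.9, so the flange is at its stop. I press a little more to be sure it is home.

send_rows --motion '[{"tx": 0, "ty": 0, "tz": 0.002, "rx": 0, "ry": 0, "rz": 0, "gripper": 1}, {"tx": 0, "ty": 0, "tz": 0, "rx": 0, "ry": 0, "rz": 0, "gripper": 1}, {"tx": 0, "ty": 0, "tz": 0, "rx": 0, "ry": 0, "rz": 0, "gripper": 1}]'

```text
time_s: 34.67
ee_pos: [543.5, 186.0, 131.8]
ee_rot: [179.8, 0.2, 156.6]
force: [-3.8, -1.1, 16.6]
gripper_width: 0.5
gripper_force: 8.8
```

send_rows --motion '[{"tx": 0, "ty": 0, "tz": 0.002, "rx": 0, "ry": 0, "rz": 0, "gripper": 1}, {"tx": 0, "ty": 0, "tz": 0, "rx": 0, "ry": 0, "rz": 0, "gripper": 1}, {"tx": 0, "ty": 0, "tz": 0, "rx": 0, "ry": 0, "rz": 0, "gripper": 1}]'

```text
time_s: 35.05
ee_pos: [543.5, 186.1, 131.8]
ee_rot: [179.8, 0.2, 156.6]
force: [-5.3, -1.0, 21.8]
gripper_width: 0.3
gripper_force: 11.1
```

send_rows --motion '[{"tx": 0, "ty": 0, "tz": -0.01, "rx": 0, "ry": 0, "rz": 0, "gripper": 1}, {"tx": 0, "ty": 0, "tz": -0.06, "rx": 0, "ry": 0, "rz": 0, "gripper": 1}, {"tx": 0, "ty": 0, "tz": -0.09, "rx": 0, "ry": 0, "rz": 0, "gripper": 1}, {"tx": 0, "ty": 0, "tz": -0.04, "rx": 0, "ry": 0, "rz": 0, "gripper": 1}, {"tx": -0.1, "ty": 0, "tz": 0, "rx": 0, "ry": 0, "rz": 0, "gripper": 1}, {"tx": 0, "ty": 0, "tz": 0, "rx": 0, "ry": 0, "rz": 0, "gripper": 1}, {"tx": 0, "ty": 0, "tz": 0, "rx": 0, "ry": 0, "rz": 0, "gripper": 1}, {"tx": 0, "ty": 0, "tz": 0, "rx": 0, "ry": 0, "rz": 0, "gripper": 1}]'

```text
time_s: 36.05
ee_pos: [587.2, 165.8, 226.7]
ee_rot: [-180.0, -0.1, 156.6]
force: [-0.1, 0.2, -0.1]
gripper_width: 0.6
gripper_force: 0.0
```

Run:
```python
from r import *
W=grab('wrist');S=grab('scene');save(W,'f_wrist');save(S,'f_scene')
print(W['state']['ee_pos'])
a=arc(W,90);b=(int(a[0])-12,int(a[1])-12,int(a[2])+12,int(a[3])+12)
print('wrist',box(W,b),'pred90',a,'98',arc(W,98))
print('scene',box(S,(365,240,400,275)))
# cover: red mask centroid in wrist
h=cv2.cvtColor(W['frame'],cv2.COLOR_RGB2HSV);m=((h[...,0]<4)|(h[...,0]>176))&(h[...,1]>180)&(h[...,2]>130)
n,l,st,c=cv2.connectedComponentsWithStats(m.astype(np.uint8));i=1+st[1:,4].argmax();print('red',st[i],onz(W,*c[i],109.5),'expected 1.65rad disc',proj(W,(617,238,109.5)))
```

```text
[587.2445593  165.78762136 226.67495345]
wrist (np.int64(297), np.int64(346), np.int64(141), np.int64(182), 84, np.float64(147.11)) pred90 [np.float64(297.4), np.float64(140.9), np.float64(349.4), np.float64(194.3)] 98 [np.float64(296.7), np.float64(141.7), np.float64(350.2), np.float64(196.6)]
scene (np.int64(375), np.int64(387), np.int64(256), np.int64(260), 27, np.float64(258.63))
red [ 383  125   85  141 6302] [597.84130489 239.70267988 109.5       ] expected 1.65rad disc [np.float64(425.59596824084923), np.float64(225.9529870014811)]
```

The ring dropped 2.06 px in the scene view, which is about 8 mm, so the arbor is home. The cover is still open and the arm is clear.

```bash
python3 -c "
from workcell import env
print(env.job_done())"
```

```text
the job is handed in; nothing more can be done
None
```

The job is handed in: the cover is open, and the chuck arbor was released about 8 mm proud on the plunger and pressed to a hard stop. The scene view shows it dropped about 8 mm; the other two arbors and the bystanders were not re-checked at the end.

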